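# Locate a toy chassis against two dowels and an end stop

## Robot

A 6-joint arm with a two-finger parallel gripper is mounted at the origin on the work surface. World frame = base frame: x ahead of the robot, y to its left, z up, the work surface at z = 0. Lengths are in m, angles in rad, forces in N, time in s.
With the tool pointing down it reaches from about 0.325 to 0.775 m from the base axis. Payload 9.3 kg.
Tool frame: the origin (TCP) lies midway between the tips of the shut fingers; the grasp point (between the pads) lies 19 mm behind it; x points along the fingers, z is the direction in which the jaws open and shut, and the axes are right-handed (so a half turn about x gives the same grasp; the last joint's range is limited). The gripper opens to 85 mm and grips with 20 to 120 N. Pads are 22 mm wide; open, the fingers measure 114 mm over their backs; the gripper's body (76 mm by 85 mm) begins 54 mm behind the grasp point. The pads swing forward as they close: fully open they stand 13 mm farther back than shut.
Start: joints at [-1.369, 0.259, 0.021, 1.334, 0, 1.418], TCP at [0.191, -0.516, 0.231] pointing down, gripper open.
Joint ranges: [-3.04, 3.04], [-0.91, 1.82], [-1.04, 1.36], [-1.92, 1.95], [-1.52, 1.45], [-3.14, 3.14]. Speed limits (rad/s): [2.22, 2.22, 2.79, 3.14, 3.14, 3.14].

## Interface

Orientations are given as [roll, pitch, yaw] about the fixed x, y, z axes, in that order (R = Rz(yaw) Ry(pitch) Rx(roll)).
In Python, from rig import r gives the robot as it stands. The module is installed in compiled form; this text tells all that it offers.
- The arm moves only by the tool send_rows, never from a script. Its argument "steps" is one flat list of numbers, 7 for each row, row after row: the shift along the tool's x, y, z in cm, then the turn, a rotation vector about the tool's x, y, z in rad, then the gripper's target within -1 to 1 (fully open at 1, half-way at 0, shut at -1). In form: [dx, dy, dz, wx, wy, wz, jaw, dx, dy, dz, wx, wy, wz, jaw, ...]. A call has exactly 5 rows; each row is the pose to reach, as a shift and turn from the pose commanded when the call began, along the tool's axes at that moment; what a row does not reach only later rows make up. A row lasts 1/8 s, in which the tool goes at most 62.5 mm and 10.7 degrees, less where a joint would pass 70% of its speed; a pose out of reach is approached as far as the arm can. A call with a gripper value outside its range is refused whole. The fingers move at their own pace and stop on an object; "grip_force" is the grip in N (left out, the last holds). Time passes only in rows, so rows that repeat a pose let the fingers close, or fill a call up. It gives the time, the measured TCP pose, the force and the opening at its end, in the units of the state.
- r.observe(): the state, without advancing time (a new reading comes with each control period).
- r.grab_frame(name): name is "side" or "top" or "wrist"; returns a dict with "pixels" (480x640x3 uint8, red, green, blue), "fx", "fy", "cx", "cy" (pixels), "R" (3x3) and "t" (3): a world point X has camera coordinates R X + t. Camera axes: x right, y down, z forward; pixel columns grow to the right and rows downward; lengths in m; the calibration is good to about 2 mm. The wrist camera is an equidistant fisheye: a pixel r from the principal point sees the ray r / f radians off the axis. A picture is of the moment at which its call begins. There is no depth.
- r.close_job(): hands the job in, once; it reports no verdict.
The state is a dict: "time_s": time; "joints": joint angles; "qvel": joint speeds; "joint_efforts": joint torques, N m; "tcp_pos": TCP position; "ee_rot": TCP orientation; "ft_force": force on the tool from outside, world axes, zero at the start; "moment": the same for the moment, N m; "grip_width": opening from 0.0 (shut) to 1.0 (fully open).
Only numpy, scipy, OpenCV 4.12 (cv2) and the standard library are available. Lean on these libraries where they do the work, as an engineer would, in place of code of your own. Each camera call takes 0.05 s, during which the arm holds its last target.

## Task

The brass-banded spring barrel is in the way on the locating fixture: first stand it upright in the open drawer. Then lay the pewter-grey chassis plate flat on the fixture, rib up and its red-barred end towards the blue end stop, and push it fully home so that its long edge touches both dowels and its red end touches the stop, and let go. Leave the zeppelin, the button tin, the red ball stand and the dark chassis bar where they are.

Things in the scene. Friction and masses are not known exactly. Their poses are not given: they have to be found in the camera images.
- fixture: Locating fixture fixed to the desk; its place and yaw vary. Aluminium bed 240 (x) x 150 (y) x 12 mm. Origin: centre of its underside, z up. Two upright steel dowels, 12 mm across and 30 mm high above the bed, have their axes at x = -45 and x = +45 mm, y = +45 mm. The blue end stop, 15 (x) x 44 (y) x 20 mm high above the bed, has its locating face (looking to -x) at x = +85 mm, centred on y = 0.
- nest (a point): Point on the bed's top (12 mm above the desk) where the middle of the chassis plate's underside lies when the plate is fully home; at x = +10, y = +4 mm in the fixture's frame, axes parallel to it. Fully home, the chassis's axes agree with these axes.
- chassis: Pewter-grey chassis plate, loose, 150 (x) x 70 (y) x 8 mm, 0.28 to 0.56 kg, lying flat on the desk with any yaw. Origin: centre of its underside, z up. In its middle stands an upright rib 50 (x) x 14 (y) mm whose top is 48 mm above the underside: the place to grip (across y). A red crossbar, 14 (x) x 66 (y) mm and 8 mm high, lies on the plate along its +x (front) end.
- chassis_front (a point): Middle of the chassis plate's red (+x) end face, 75 mm from the plate's middle, 4 mm above the underside.
- barrel: Steel-dark spring barrel with two brass bands, a loose upright cylinder 50 mm across and 60 mm high, 0.2 to 0.4 kg, standing at the start on the fixture's bed where the chassis must go. Origin: centre of its underside, z up.
- chest_drawer0 (a joint): How far the brass-knobbed drawer of the low wooden chest stands open, in m (0 shut, 0.134 fully open); it starts 0.115 to 0.13 open and slides with about 1 N of friction.
- drawer_in (a point): Point on the drawer's floor (22 mm above the desk), midway across it and near the middle of the part that is open to the sky; axes of the chest: the drawer opens towards -x. Inside, the drawer is 158 mm wide (y); its front panel's inner face is at x = -55 mm from this point and the chest's overhanging top begins at x = -61 mm + the joint's value. The drawer's side walls are 36 mm high above its floor, the front panel 46 mm.
- chest: Low wooden chest fixed to the desk, 200 x 200 x 80 mm high; its place and yaw vary a little. Origin: centre of its underside; the drawer front faces -x.
- zeppelin: Bystander: silver tin zeppelin, 180 mm long (its x) and 66 mm across the fins, resting on the chest's top, its top 80 mm above the chest. Origin: centre of its underside.
- button_tin: Bystander: round amber-brown button tin, 90 mm across, 52 mm high, on the desk beyond the fixture's end-stop end. Origin: centre of its underside.
- chassis_bar: Bystander: dark steel bar with four brass dots, 160 (x) x 22 (y) x 30 mm high, lying on the desk close along the fixture's open (-y) side. Origin: centre of its underside.
- ball_stand: Bystander: red tin stand with a yellow ball on top, foot 64 mm across, 151 mm high in all, on the desk near the fixture or plate and the drawer. Origin: centre of its underside.
Not all that is in view belongs to the job. Of the things like the barrel, leave any that is brown or pink; of the rest the smaller one is meant.

How it is judged:
By the outcome, as a careful person would: the job done as asked, in the order asked, and still so for the second after the job is handed in, with the robot touching nothing.
It also fails if it takes over 72 s, if anything falls off the work surface, if the arm or the gripper's body presses on something with over 40 N, if the wrist force passes 120 N, or if a joint passes its speed limit or range.

## Working session

There is one attempt and no reset: what is moved stays moved. The work goes in short steps, Python scripts to look and compute and a tool call to move; the robot and the scene stay as the last step left them, time stands still between calls to the robot, and variables do not carry over. Pictures are saved under pics/ and viewed, and the job is handed in when it is done.

Besides the shell and the picture viewer there is one more tool, called as name(argument=value, ...) on one line, values as JSON. send_rows: Moves the arm, as the interface text tells. Its arguments: {"type":"object","properties":{"steps":{"type":"array","items":{"type":"number"}},"grip_force":{"type":"number"}},"required":["steps"]}

```bash
mkdir -p pics
python3 - <<'E'
from rig import r
import cv2
o=r.observe()
for k,v in o.items(): print(k,v)
for n in ("side","top","wrist"):
    f=r.grab_frame(n); cv2.imwrite(f"pics/{n}0.png",f["pixels"][:,:,::-1])
    print(n,f["fx"],f["fy"],f["cx"],f["cy"],f["R"],f["t"])
E
```

```text
time_s 0.0
joints [-1.36862895e+00  2.59211450e-01  2.07692017e-02  1.33368877e+00
  3.48721645e-05  1.41820656e+00]
qvel [ 0.00102602  0.00135168  0.0001917   0.00017482 -0.00032039  0.00201267]
joint_efforts [-6.15851877e-04 -5.55635118e+01  3.44529712e+01  1.35151116e-02
 -2.68846434e-04 -1.48781834e-05]
tcp_pos [ 0.19100542 -0.51548137  0.23065863]
ee_rot [2.96288142 1.56946118 1.74684222]
ft_force [-0.17936633  0.71704838  1.10936566]
moment [0.0218562  0.0164185  0.00174215]
grip_width 1.0013285239621221
side 445.51739478199045 445.51739478199045 315.2749330599757 240.88021319212984 [[ 0.95495758 -0.29613339  0.01900099]
 [-0.16685854 -0.58882183 -0.79085212]
 [ 0.24538591  0.75205975 -0.61171225]] [-0.55270598  0.12862301  0.86892085]
top 596.9842292030678 596.9842292030678 324.26066137818714 238.27611830462513 [[ 0.01035226 -0.99978279  0.01808889]
 [-0.98117355 -0.01364508 -0.19264549]
 [ 0.19285046 -0.01575403 -0.98110168]] [-0.06295338  0.5713932   1.24085575]
wrist 371.64829954431775 371.64829954431775 315.1117756182844 243.36695006132314 [[ 3.47597585e-01 -9.37643590e-01 -6.45431096e-04]
 [-8.95497006e-01 -3.32177158e-01  2.96215206e-01]
 [-2.77958687e-01 -1.02385709e-01 -9.55121006e-01]] [-0.55072342 -0.03821627  0.37941157]
```

View pics/top0.png

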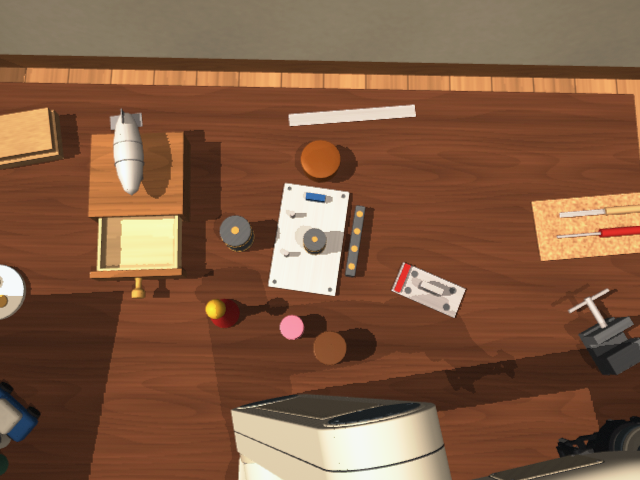

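View pics/side0.png

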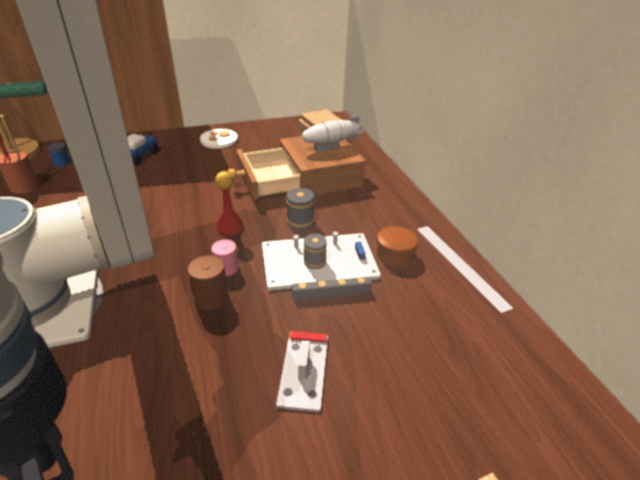

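View pics/wrist0.png

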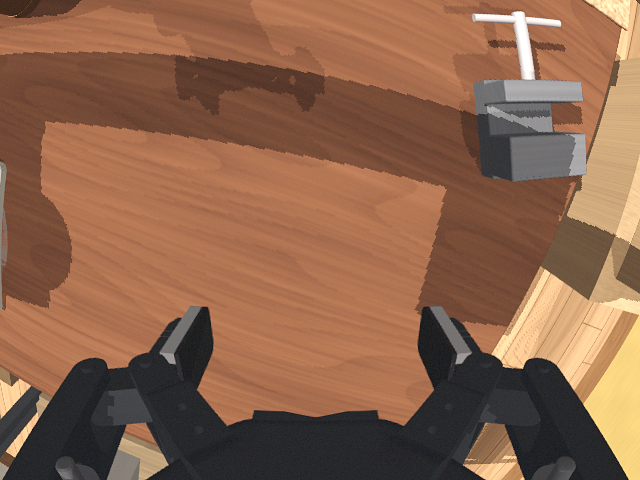

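The top view shows the fixture at about (310,238), with the small barrel on it at (315,240). The larger grey barrel at (236,232) is a decoy. The plate is at (430,290) with its red end to the left, and the open drawer is at (138,242). Next I'll enlarge these areas.

Run:
```python
import cv2
im=cv2.imread("pics/top0.png")
def c(n,x0,y0,w,h,s): cv2.imwrite(f"pics/{n}.png",cv2.resize(im[y0:y0+h,x0:x0+w],None,fx=s,fy=s,interpolation=cv2.INTER_CUBIC))
c("cf",260,175,120,125,4.8)
c("cp",385,255,90,70,8)
c("cd",80,120,120,180,3.3)
```

```text
(no output)
```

View pics/cf.png

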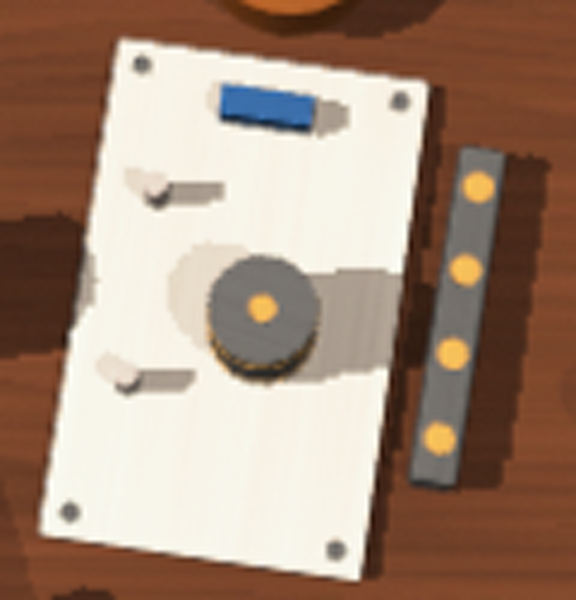

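View pics/cp.png

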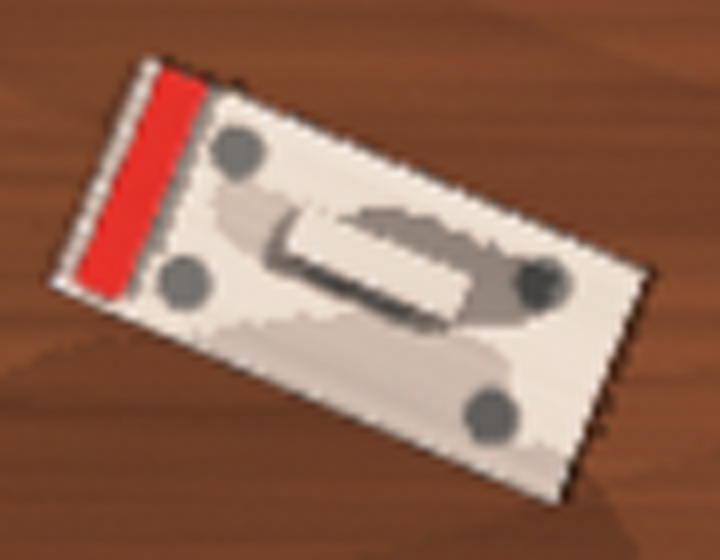

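View pics/cd.png

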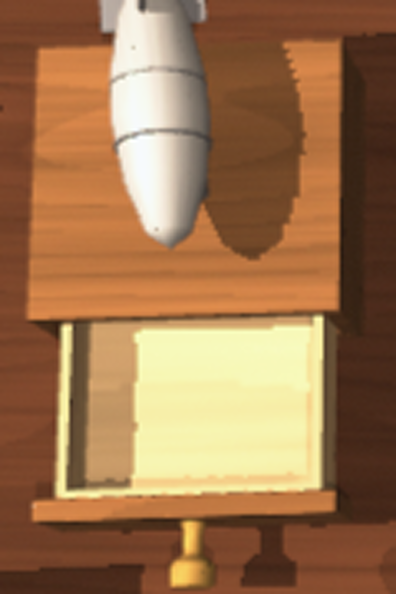

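```bash
cat > h.py <<'E'
import numpy as np, cv2
from scipy.spatial.transform import Rotation as Ro
def un(f,uv,z):
    uv=np.atleast_2d(uv).astype(float)
    d=np.c_[(uv[:,0]-f["cx"])/f["fx"],(uv[:,1]-f["cy"])/f["fy"],np.ones(len(uv))]
    R=np.array(f["R"]);C=-R.T@np.array(f["t"]); d=d@R
    return C+d*((z-C[2])/d[:,2])[:,None]
def proj(f,X):
    c=np.atleast_2d(X)@np.array(f["R"]).T+np.array(f["t"])
    return np.c_[c[:,0]/c[:,2]*f["fx"]+f["cx"],c[:,1]/c[:,2]*f["fy"]+f["cy"]]
def projw(f,X):
    c=np.atleast_2d(X)@np.array(f["R"]).T+np.array(f["t"])
    rr=np.hypot(c[:,0],c[:,1]);th=np.arctan2(rr,c[:,2]);k=f["fx"]*th/np.maximum(rr,1e-9)
    return np.c_[c[:,0]*k+f["cx"],c[:,1]*k+f["cy"]]
def unw(f,uv,z):
    uv=np.atleast_2d(uv).astype(float)
    a=(uv[:,0]-f["cx"])/f["fx"];b=(uv[:,1]-f["cy"])/f["fy"];th=np.hypot(a,b);s=np.sin(th)/np.maximum(th,1e-9)
    d=np.c_[a*s,b*s,np.cos(th)];R=np.array(f["R"]);C=-R.T@np.array(f["t"]); d=d@R
    return C+d*((z-C[2])/d[:,2])[:,None]
def fit(loc,w):
    loc=np.array(loc,float);w=np.array(w)[:,:2];a=loc.mean(0);b=w.mean(0)
    p=((loc-a)[:,0]+1j*(loc-a)[:,1]);q=((w-b)[:,0]+1j*(w-b)[:,1])
    s=(p.conj()*q).sum();y=np.angle(s);c,sn=np.cos(y),np.sin(y)
    t=b-np.array([[c,-sn],[sn,c]])@a
    res=np.abs(q-p*np.exp(1j*y));return t,y,res
def tw(t,y,l):
    c,s=np.cos(y),np.sin(y);return np.array(t)+np.array([[c,-s],[s,c]])@np.array(l)
def move(o,pos,rpy):
    """shift (cm) & rotvec in tool axes from current pose"""
    R0=Ro.from_euler("xyz",o["ee_rot"]).as_matrix()
    d=R0.T@(np.array(pos)-o["tcp_pos"])*100
    R1=rpy if np.ndim(rpy)==2 else Ro.from_euler("xyz",rpy).as_matrix()
    return np.r_[d,Ro.from_matrix(R0.T@R1).as_rotvec()].round(3)
def down(zdir):
    """tool down, jaw axis (tool z) at world angle zdir"""
    x=np.array([0,0,-1.]);z=np.array([np.cos(zdir),np.sin(zdir),0]);y=np.cross(z,x)
    return np.c_[x,y,z]
E
python3 - <<'E'
from h import *; from rig import r
f=r.grab_frame("top")
def cc(pts,o,s): return np.array(pts)/s+np.array(o)-0.5+0.5/s
fx=un(f,cc([(118,38),(428,82),(360,580),(40,535)],(260,175),4.8),.012)
t,y,res=fit([(.12,.075),(.12,-.075),(-.12,-.075),(-.12,.075)],fx);print("fixture",t,y,res)
dw=un(f,cc([(155,188),(122,372)],(260,175),4.8),.042)
for d in dw: print("dowel loc",tw([0,0],-y,d[:2]-t))
print("nest",tw(t,y,(.01,.004)))
b=un(f,cc([(263,308)],(260,175),4.8),.072)[0];print("barrel",b,"loc",tw([0,0],-y,b[:2]-t))
p=un(f,cc([(150,58),(52,285),(562,502),(650,270)],(385,255),8),.008)
t2,y2,res2=fit([(.075,-.035),(.075,.035),(-.075,.035),(-.075,-.035)],p);print("plate",t2,y2,res2)
c=un(f,cc([(38,47),(343,40),(340,312),(27,320)],(80,120),3.3),.08)
t3,y3,res3=fit([(.1,.1),(.1,-.1),(-.1,-.1),(-.1,.1)],c);print("chest",t3,y3,res3)
d=un(f,cc([(33,503),(335,490)],(80,120),3.3),.068); print([tw([0,0],-y3,q[:2]-t3) for q in d])
d=un(f,cc([(69,487),(310,477),(75,320),(310,316)],(80,120),3.3),.022); print([tw([0,0],-y3,q[:2]-t3) for q in d])
for n,uv,z in (("ball",(216,309),.14),("bigbarrel",(236,228),.08),("tin",(320,157),.052)): print(n,un(f,uv,z))
# bar
bb=un(f,cc([(460,148),(505,152),(456,488),(410,482)],(260,175),4.8),.03);print("bar",bb)
print("bar loc",[tw([0,0],-y,q[:2]-t) for q in bb])
print(r.observe()["time_s"])
E
```

```text
fixture [ 0.58087655 -0.02241272] -0.12809338743628687 [0.00037873 0.00058287 0.00062802 0.00070527]
dowel loc [0.04297389 0.04418909]
dowel loc [-0.0442274   0.04628033]
nest [ 0.5913056  -0.01972292]
barrel [ 0.56762058 -0.0346273   0.072     ] loc [-0.01158704 -0.01380787]
plate [ 0.4691562  -0.29028748] 1.1747230574297856 [0.00015456 0.00121274 0.00072195 0.00039775]
chest [0.70459502 0.35261118] 0.04367798812811154 [0.00676293 0.00710038 0.00667076 0.00715691]
[array([-0.21051572,  0.09596754]), array([-0.20801871, -0.09644329])]
[array([-0.19361936,  0.08969507]), array([-0.19177177, -0.06970637]), array([-0.07955904,  0.09004061]), array([-0.08137371, -0.06804386])]
ball [[0.41018401 0.1578694  0.14      ]]
bigbarrel [[0.58714355 0.13288122 0.08      ]]
tin [[ 0.75825392 -0.0446323   0.052     ]]
bar [[ 0.65330397 -0.12562307  0.03      ]
 [ 0.65169241 -0.14667947  0.03      ]
 [ 0.49331164 -0.1238396   0.03      ]
 [ 0.49580223 -0.10280905  0.03      ]]
bar loc [array([ 0.08501848, -0.09311265]), array([ 0.08610993, -0.11420241]), array([-0.0738909 , -0.11178175]), array([-0.07410723, -0.09060535])]
0.2
```

Run:
```python
import cv2
im=cv2.imread("pics/top0.png")
def c(n,x0,y0,w,h,s): cv2.imwrite(f"pics/{n}.png",cv2.resize(im[y0:y0+h,x0:x0+w],None,fx=s,fy=s,interpolation=cv2.INTER_CUBIC))
c("cd2",85,205,110,75,7)
im=cv2.imread("pics/side0.png")
c("sd2",225,110,150,95,5)
c("sf",250,220,140,85,5.5)
```

```text
(no output)
```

View pics/cd2.png

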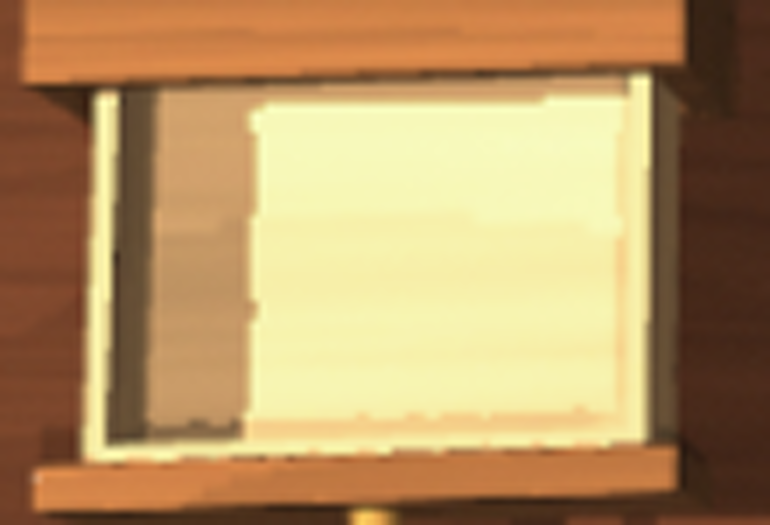

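View pics/sd2.png

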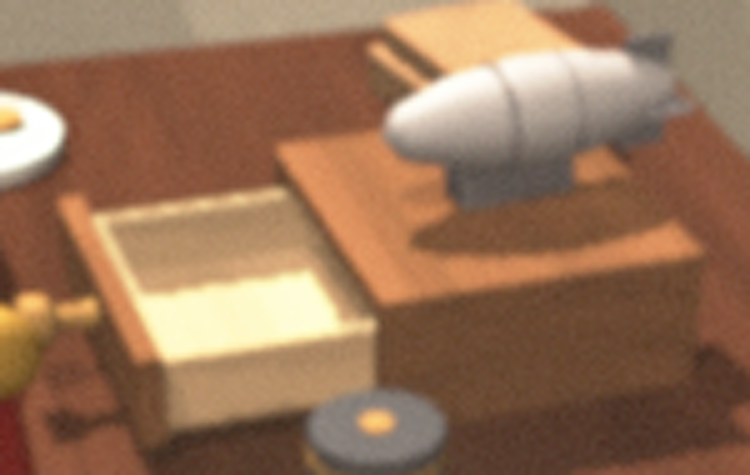

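View pics/sf.png

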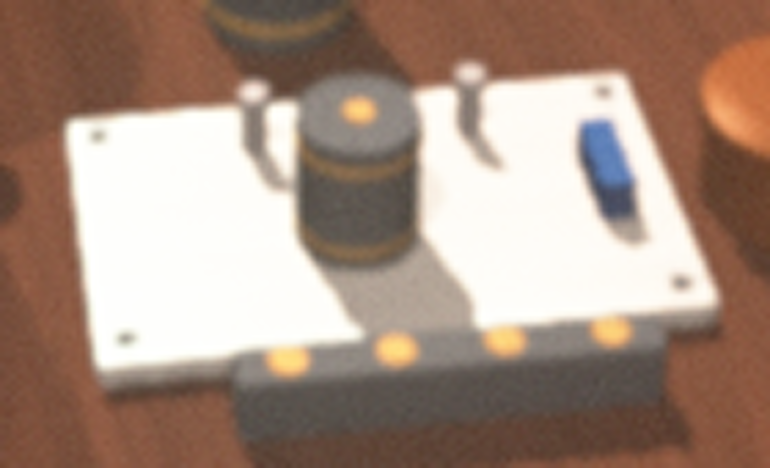

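Run:
```python
from h import *; from rig import r
f=r.grab_frame("top");s=r.grab_frame("side")
def cc(pts,o,s): return np.array(pts)/s+np.array(o)-0.5+0.5/s
print("cam",-np.array(f["R"]).T@f["t"])
g=lambda pts,z: un(f,cc(pts,(85,205),7),z)[:,:2].round(4).tolist()
print("floor left edge",g([(152,150),(146,430)],.022))
print("right wall top inner",g([(630,90),(628,440)],.058),"left wall top inner",g([(117,100),(106,440)],.058))
print("panel inner top",g([(35,468),(678,445)],.068))
print("chest front top",g([(22,78),(686,62)],.08))
h=lambda pts,z: un(s,cc(pts,(225,110),5),z)[:,:2].round(4).tolist()
print("side: chest front top",h([(278,145),(382,302)],.08),"panel top inner",h([(80,198),(160,360)],.068))
k=lambda pts,z: un(s,cc(pts,(250,220),5.5),z)[:,:2]
q=k([(68,122),(625,72),(718,305),(103,372)],.012); t,y,res=fit([(-.12,.075),(.12,.075),(.12,-.075),(-.12,-.075)],q);print("side fixture",t,y,res, "barrel",k([(360,110)],.072))
p=un(s,[(290.5,332),(328,336),(321.5,411),(278.5,405)],.008);t,y,res=fit([(.075,.035),(.075,-.035),(-.075,-.035),(-.075,.035)],p);print("side plate",t,y,res)
o=r.observe();R0=Ro.from_euler("xyz",o["ee_rot"]).as_matrix();print(R0.round(3))
```

```text
cam [ 0.32198799 -0.03559453  1.32862074]
floor left edge [[0.5999, 0.4287], [0.5101, 0.4234]]
right wall top inner [[0.6134, 0.27], [0.5037, 0.2642]] left wall top inner [[0.6079, 0.428], [0.5017, 0.4226]]
panel inner top [[0.4915, 0.4396], [0.501, 0.2466]]
chest front top [[0.6094, 0.4492], [0.6174, 0.2481]]
side: chest front top [[0.6084, 0.4478], [0.6157, 0.2496]] panel top inner [[0.4884, 0.4337], [0.4965, 0.242]]
side fixture [ 0.57937749 -0.02524866] -0.12856191218245688 [0.00109003 0.00125705 0.00210553 0.00201611] barrel [[ 0.5662574  -0.03411594]]
side plate [ 0.46920272 -0.29318585] 1.1759807820676502 [0.00106496 0.00117801 0.00171571 0.00203061]
[[-0.     0.938  0.347]
 [ 0.     0.347 -0.938]
 [-1.     0.    -0.   ]]
```

Run:
```python
from h import *; from rig import r
o=r.observe(); print(move(o,(.567,-.0345,.17),down(1.614)))
```

```text
[ 6.1250e+00  5.1968e+01 -3.2056e+01 -2.8300e+00  0.0000e+00 -1.0000e-03]
```

send_rows(steps=[0,5,-3,-0.18,0,0,1,1,10.3,-6.4,-0.36,0,0,1,1,15.5,-9.6,-0.54,0,0,1,1,20.8,-12.8,-0.72,0,0,1,1,26,-16,-0.9,0,0,1])

```text
time_s: 0.92
tcp_pos: [0.3802, -0.2737, 0.2214]
ee_rot: [-0.43, 1.57, -0.74]
ft_force: [1.0, -1.0, 0.4]
grip_width: 1.0
```

Run:
```python
from h import *; from rig import r
o=r.observe(); print(o["tcp_pos"],o["joints"],o["qvel"],move(o,(.567,-.0345,.17),down(1.614)))
```

```text
[ 0.38020518 -0.27371794  0.22144731] [-8.03403758e-01  1.22660646e-01 -1.77937170e-01  1.26961803e+00
  3.68575625e-05  1.07774987e+00] [ 1.03764401 -0.01302152 -0.0176369  -0.00750749  0.0025673  -0.40087148] [ 5.1430e+00  2.8485e+01  1.0479e+01 -1.9240e+00  0.0000e+00  1.0000e-03]
```

send_rows(steps=[1,5.7,2.1,-0.18,0,0,1,1,11.5,4.2,-0.36,0,0,1,1,17.2,6.3,-0.54,0,0,1,1,23,8.3,-0.72,0,0,1,1,28.7,10.4,-0.9,0,0,1])

```text
time_s: 1.55
tcp_pos: [0.5683, -0.033, 0.2114]
ee_rot: [-1.196, 1.57, -0.606]
ft_force: [0.9, -1.1, -0.3]
grip_width: 1.0
```

send_rows(steps=[0,0,0,-0.18,0,0,1,0,0,0,-0.36,0,0,1,0,0,0,-0.54,0,0,1,0,0,0,-0.72,0,0,1,0,0,0,-0.9,0,0,1])

```text
time_s: 2.17
tcp_pos: [0.5673, -0.0349, 0.2112]
ee_rot: [1.371, 1.571, 2.861]
ft_force: [-0.5, 0.1, 0.4]
grip_width: 1.0
```

Run:
```python
from h import *; from rig import r
o=r.observe(); print(o["tcp_pos"],o["joints"],o["qvel"].round(3),move(o,(.567,-.0345,.17),down(1.614)))
f=r.grab_frame("wrist"); cv2.imwrite("pics/w1.png",f["pixels"][:,:,::-1])
import pickle; pickle.dump(f,open("w1.pkl","wb"))
print(projw(f,[(.567,-.0345,.072)]))
```

```text
[ 0.5673044  -0.03487407  0.21116225] [-2.09025284e-01  2.96378109e-01  2.34724207e-02  1.29809721e+00
  1.48003808e-05 -1.28206976e-01] [-0.000e+00  0.000e+00 -2.000e-03 -0.000e+00 -1.000e-03 -1.431e+00] [ 4.116  0.033  0.035 -0.124  0.    -0.   ]
[[316.73191025 227.85487428]]
```

View pics/w1.png

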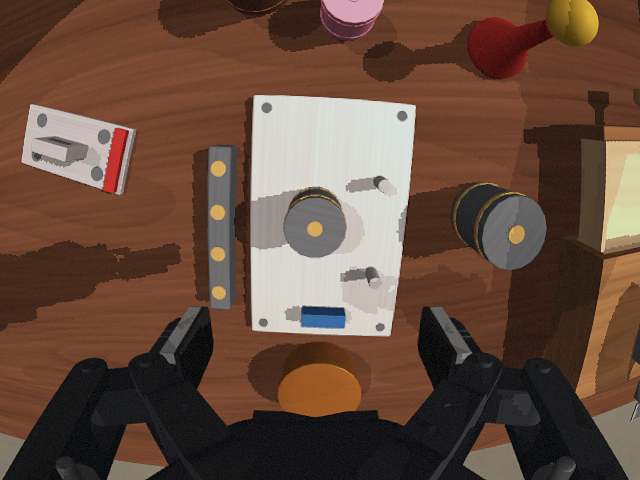

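send_rows(steps=[4,0,0,-0.12,0,0,1,8,0,0,-0.12,0,0,1,12,0,0,-0.12,0,0,1,16,0,0,-0.12,0,0,1,18.5,0,0,-0.12,0,0,1])

```text
time_s: 2.85
tcp_pos: [0.5665, -0.0348, 0.0243]
ee_rot: [1.322, 1.569, 2.923]
ft_force: [0.4, -0.6, -0.4]
grip_width: 0.998
```

send_rows(steps=[0,0,0,0,0,0,-1,0,0,0,0,0,0,-1,0,0,0,0,0,0,-1,0,0,0,0,0,0,-1,0,0,0,0,0,0,-1], grip_force=40)

```text
time_s: 3.48
tcp_pos: [0.5681, -0.0351, 0.0276]
ee_rot: [-1.827, 1.568, -0.223]
ft_force: [-0.2, -0.1, 5.8]
grip_width: 0.579
```

Run:
```python
from h import *; from rig import r
o=r.observe(); print(o["tcp_pos"],o["ft_force"],o["grip_width"],o["qvel"].round(3),move(o,(.567,-.0345,.17),down(1.614)))
f=r.grab_frame("wrist"); cv2.imwrite("pics/w2.png",f["pixels"][:,:,::-1])
```

```text
[ 0.56812371 -0.0350847   0.02755694] [-0.19303013 -0.10486448  5.80310122] 0.5790227816863374 [-0.001 -0.001  0.001  0.001 -0.001 -0.001] [-1.4245e+01  7.7000e-02  5.3000e-02 -1.0000e-02 -1.0000e-03  2.0000e-03]
```

View pics/w2.png

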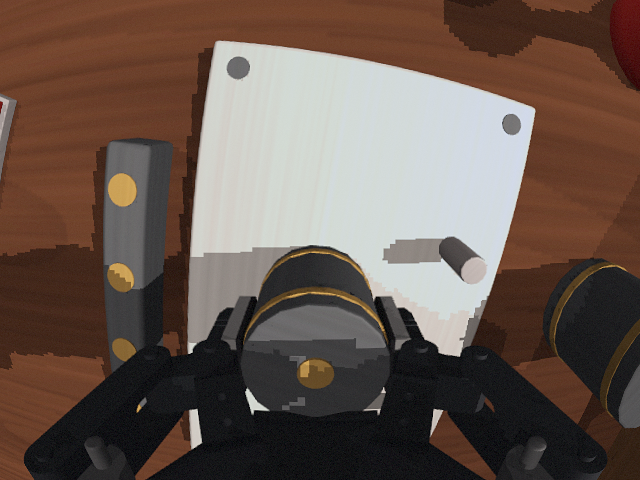

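Run:
```python
from h import *; from rig import r
o=r.observe(); print(move(o,(.551,.346,.17),down(1.614)))
```

```text
[-1.4266e+01  4.2500e-01  3.8137e+01 -1.0000e-02 -1.0000e-03  2.0000e-03]
```

send_rows(steps=[-3,0,0,0,0,0,-1,-7,0,0,0,0,0,-1,-12,0,0,0,0,0,-1,-14.5,0,0,0,0,0,-1,-14.5,0,0,0,0,0,-1])

```text
time_s: 4.15
tcp_pos: [0.5681, -0.035, 0.173]
ee_rot: [-1.798, 1.567, -0.194]
ft_force: [-0.1, -0.3, -3.5]
grip_width: 0.577
```

send_rows(steps=[0,0,3,0,0,0,-1,0,0.1,7,0,0,0,-1,0,0.2,12,0,0,0,-1,0,0.2,17,0,0,0,-1,0,0.3,22,0,0,0,-1])

```text
time_s: 4.78
tcp_pos: [0.5561, 0.1863, 0.1693]
ee_rot: [1.708, 1.568, -2.972]
ft_force: [0.4, 0.0, -2.9]
grip_width: 0.576
```

send_rows(steps=[0,0,5,0,0,0,-1,0,0,10,0,0,0,-1,0,0.1,14,0,0,0,-1,0,0.1,16.1,0,0,0,-1,0,0.1,16.1,0,0,0,-1])

```text
time_s: 5.4
tcp_pos: [0.55, 0.3466, 0.1696]
ee_rot: [1.997, 1.568, -2.681]
ft_force: [-0.3, -0.3, -2.0]
grip_width: 0.577
```

Run:
```python
from h import *; from rig import r
o=r.observe(); print(o["tcp_pos"],o["qvel"].round(3),move(o,(.551,.346,.05),down(1.614)))
for n in ("wrist","top"):
  f=r.grab_frame(n); cv2.imwrite(f"pics/{n}3.png",f["pixels"][:,:,::-1])
```

```text
[0.55002518 0.34656438 0.16956536] [-0.034 -0.02  -0.016  0.002 -0.01  -0.014] [ 1.1956e+01 -1.2100e-01 -4.8000e-02 -8.0000e-03 -1.0000e-03 -2.0000e-03]
```

View pics/wrist3.png

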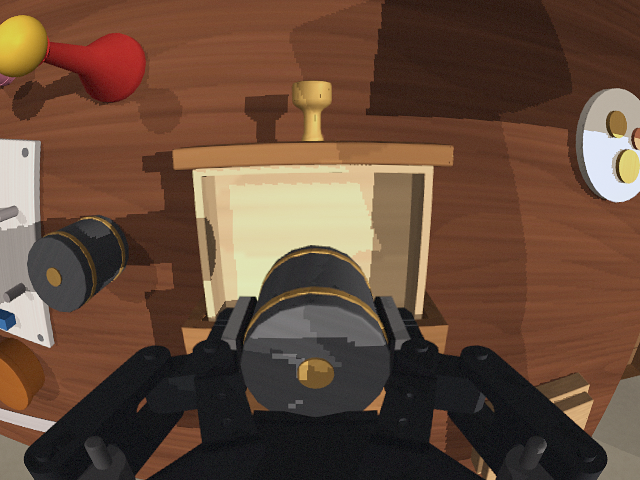

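View pics/top3.png

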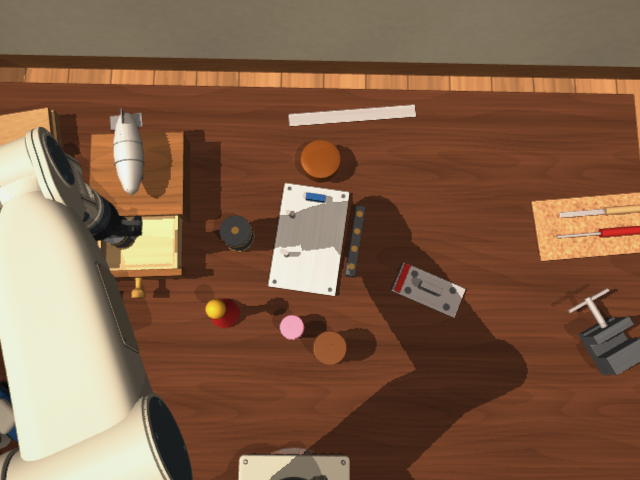

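send_rows(steps=[3,0,0,0,0,0,-1,6,0,0,0,0,0,-1,9,0,0,0,0,0,-1,11,0,0,0,0,0,-1,12.6,0,0,0,0,0,-1])

```text
time_s: 6.12
tcp_pos: [0.5509, 0.3443, 0.0444]
ee_rot: [2.256, 1.57, -2.425]
ft_force: [0.2, -0.7, -1.7]
grip_width: 0.577
```

send_rows(steps=[0.2,0,0,0,0,0,-1,0.4,0,0,0,0,0,-1,0.6,0,0,0,0,0,-1,0.6,0,0,0,0,0,-1,0.6,0,0,0,0,0,-1])

```text
time_s: 6.75
tcp_pos: [0.5508, 0.3459, 0.0396]
ee_rot: [-1.224, 1.57, 0.38]
ft_force: [0.0, -0.0, -2.2]
grip_width: 0.576
```

send_rows(steps=[0.1,0,0,0,0,0,-1,0.2,0,0,0,0,0,-1,0.3,0,0,0,0,0,-1,0.3,0,0,0,0,0,-1,0.3,0,0,0,0,0,-1])

```text
time_s: 7.38
tcp_pos: [0.5515, 0.3459, 0.0376]
ee_rot: [-1.397, 1.568, 0.207]
ft_force: [-0.3, -0.6, 5.8]
grip_width: 0.577
```

send_rows(steps=[0,0,0,0,0,0,0.3,0,0,0,0,0,0,0.5,0,0,0,0,0,0,0.6,0,0,0,0,0,0,0.6,0,0,0,0,0,0,0.6])

```text
time_s: 8.0
tcp_pos: [0.5507, 0.3457, 0.0362]
ee_rot: [1.903, 1.571, -2.776]
ft_force: [-0.2, 0.2, 0.0]
grip_width: 0.796
```

send_rows(steps=[-2,0,0,0,0,0,0.6,-5,0,0,0,0,0,0.6,-10,0,0,0,0,0,0.6,-15,0,0,0,0,0,0.6,-18,0,0,0,0,0,0.8])

```text
time_s: 8.62
tcp_pos: [0.551, 0.3459, 0.2192]
ee_rot: [-1.162, 1.568, 0.442]
ft_force: [-1.4, -0.3, -0.3]
grip_width: 0.901
```

Run:
```python
from h import *; from rig import r
o=r.observe(); print(o["tcp_pos"],o["qvel"].round(3),move(o,(.4691,-.2915,.2),down(2.746)))
for n in ("wrist",):
  f=r.grab_frame(n); cv2.imwrite(f"pics/{n}4.png",f["pixels"][:,:,::-1])
```

```text
[0.55104649 0.34594735 0.2191889 ] [-0.001 -0.046  0.478  0.551 -0.002 -0.002] [ 1.8140e+00  1.0315e+01 -6.3439e+01 -1.1420e+00 -1.0000e-03  3.0000e-03]
```

View pics/wrist4.png

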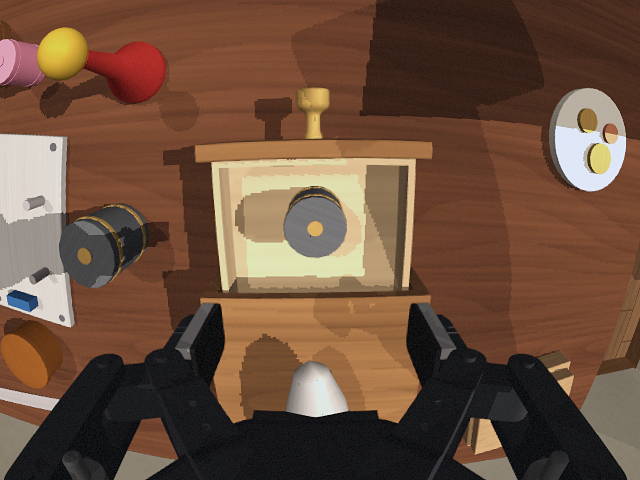

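send_rows(steps=[0,0.7,-4,-0.1,0,0,1,0,1.6,-10,-0.2,0,0,1,0,2.6,-16,-0.3,0,0,1,0,3.6,-22,-0.4,0,0,1,0,4.5,-28,-0.5,0,0,1])

```text
time_s: 9.3
tcp_pos: [0.5144, 0.0627, 0.2162]
ee_rot: [-2.287, 1.57, -0.179]
ft_force: [1.2, 0.3, -0.2]
grip_width: 1.001
```

Run:
```python
from h import *; from rig import r
# commanded pose est: measured start + shift
R=down(1.614-.0); p=np.array([.551,.346,.2185])+R@np.array([0,4.5,-28])/100
R1=down(1.614+.5)
print(r.observe()["tcp_pos"],p,R1.T@(np.array([.4691,-.2915,.2])-p)*100, 2.746-2.114)
```

```text
[0.51438045 0.0627074  0.2162463 ] [0.51813526 0.06431772 0.2185    ] [  1.85        22.58924591 -27.92549032] 0.6320000000000001
```

send_rows(steps=[0.3,3.9,-4.8,-0.13,0,0,1,0.6,7.8,-9.6,-0.26,0,0,1,1,11.7,-14.4,-0.39,0,0,1,1.4,15.6,-19.2,-0.52,0,0,1,1.8,19.5,-24,-0.63,0,0,1])

```text
time_s: 9.93
tcp_pos: [0.4684, -0.2433, 0.1982]
ee_rot: [3.094, 1.57, -0.451]
ft_force: [0.6, 0.1, 0.2]
grip_width: 1.001
```

Run:
```python
from h import *; from rig import r
R=down(2.114); print(np.c_[R@np.array([0,3.1,-3.9])], move(r.observe(),(.4691,-.2915,.2),down(2.746)))
```

```text
[[-0.63794064]
 [-4.94095454]
 [ 0.        ]] [-0.18   4.402 -1.955 -0.008 -0.    -0.   ]
```

send_rows(steps=[0,2,-1,0,0,0,1,0,4,-1.9,0,0,0,1,0,4.3,-2,0,0,0,1,0,4.3,-2,0,0,0,1,0,4.3,-2,0,0,0,1])

```text
time_s: 10.55
tcp_pos: [0.4706, -0.2876, 0.1985]
ee_rot: [-2.347, 1.571, 0.389]
ft_force: [-0.5, -0.0, 1.2]
grip_width: 1.001
```

Run:
```python
from h import *; from rig import r
o=r.observe(); print(o["tcp_pos"],o["qvel"].round(3),move(o,(.4691,-.2915,.02),down(2.746)))
f=r.grab_frame("wrist"); cv2.imwrite("pics/w5.png",f["pixels"][:,:,::-1])
import pickle; pickle.dump(f,open("w5.pkl","wb"))
print(projw(f,[(.4691,-.2915,.048)]))
```

```text
[ 0.47062866 -0.2876267   0.19848741] [-0.003 -0.003  0.001 -0.001  0.002 -0.002] [ 1.7849e+01  4.1800e-01 -1.0000e-02 -1.1000e-02 -0.0000e+00  0.0000e+00]
[[316.21396106 221.39021658]]
```

View pics/w5.png

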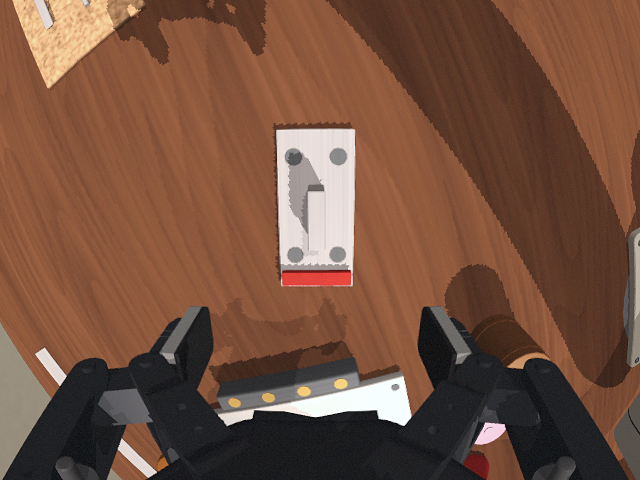

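Run:
```python
from h import *; from rig import r
import pickle; f=pickle.load(open("w5.pkl","rb"))
im=f["pixels"][115:300,260:370,::-1]; cv2.imwrite("pics/w5c.png",cv2.resize(im,None,fx=3.2,fy=3.2,interpolation=cv2.INTER_CUBIC))
p=unw(f,[(277,129),(355,129),(353,286),(281,286)],.008);print(fit([(-.075,-.035),(-.075,.035),(.075,.035),(.075,-.035)],p))
print(move(r.observe(),(.4691,-.2915,.02),down(2.746)))
```

```text
(array([ 0.46860917, -0.29148124]), np.float64(1.1705930099531934), array([0.00037616, 0.00068413, 0.00036142, 0.00045514]))
[ 1.7853e+01  4.0600e-01 -7.0000e-03 -1.1000e-02 -0.0000e+00  0.0000e+00]
```

View pics/w5c.png

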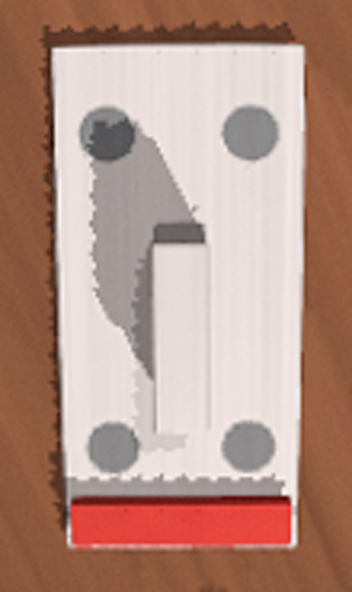

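send_rows(steps=[4,0.4,0,0,0,0,1,9,0.4,0,0,0,0,1,14,0.4,0,0,0,0,1,17,0.4,0,0,0,0,1,17.8,0.4,0,0,0,0,1])

```text
time_s: 11.22
tcp_pos: [0.4682, -0.2912, 0.0188]
ee_rot: [-0.322, 1.568, 2.413]
ft_force: [0.3, -1.2, 0.5]
grip_width: 1.002
```

send_rows(steps=[0,0,0,0,0,0,-1,0,0,0,0,0,0,-1,0,0,0,0,0,0,-1,0,0,0,0,0,0,-1,0,0,0,0,0,0,-1], grip_force=50)

```text
time_s: 11.85
tcp_pos: [0.4691, -0.2927, 0.0211]
ee_rot: [2.835, 1.57, -0.714]
ft_force: [-1.0, 0.6, 6.8]
grip_width: 0.154
```

Run:
```python
from h import *; from rig import r
o=r.observe(); print(o["tcp_pos"],o["qvel"].round(3),o["ft_force"],o["grip_width"])
f=r.grab_frame("wrist"); cv2.imwrite("pics/w6.png",f["pixels"][:,:,::-1])
```

```text
[ 0.46907226 -0.29272787  0.02112845] [-0.001  0.     0.    -0.001 -0.001  0.   ] [-0.96395841  0.63227656  6.83090478] 0.15409413834141336
```

View pics/w6.png

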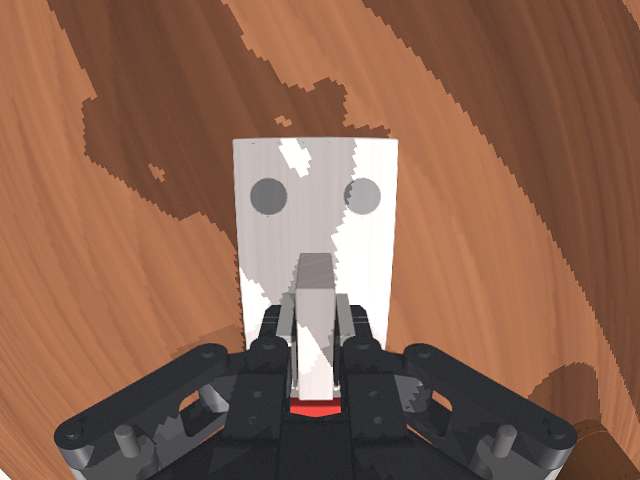

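Run:
```python
from h import *; from rig import r
o=r.observe(); R0=Ro.from_euler("xyz",o["ee_rot"]).as_matrix();ja=np.arctan2(R0[1,2],R0[0,2]);print("jaw",ja)
t=tw((.5803,-.0236),-.128,(.002,-.004));print(t)
print(move(o,(*t,.161),down(ja-1.1706-.128)))
```

```text
jaw 2.733979242065136
[ 0.58177304 -0.02782258]
[-1.3998e+01 -2.8782e+01  1.3800e-01  1.2990e+00 -1.0000e-03  1.0000e-03]
```

send_rows(steps=[-1,0,0,0,0,0,-1,-4,0,0,0,0,0,-1,-8,0,0,0,0,0,-1,-12,0,0,0,0,0,-1,-14,0,0,0,0,0,-1])

```text
time_s: 12.52
tcp_pos: [0.4691, -0.2927, 0.1629]
ee_rot: [2.847, 1.568, -0.702]
ft_force: [-0.5, -0.7, -2.4]
grip_width: 0.155
```

send_rows(steps=[0,-3,0,0.13,0,0,-1,0,-7,0,0.29,0,0,-1,0,-11,0,0.45,0,0,-1,0,-15,0.05,0.61,0,0,-1,0,-19,0.1,0.77,0,0,-1])

```text
time_s: 13.15
tcp_pos: [0.5433, -0.1164, 0.1606]
ee_rot: [0.779, 1.571, 2.738]
ft_force: [1.2, -0.8, -3.0]
grip_width: 0.159
```

Run:
```python
import numpy as np
# remaining (0,-9.8,0.04) in old axes -> new axes (turned .77 about x)
c,s=np.cos(.77),np.sin(.77); y,z=-9.8,.04; print(c*y+s*z,-s*y+c*z)
```

```text
-7.007679152642151 6.850841765332533
```

send_rows(steps=[0,-2.8,2.7,0.15,0,0,-1,0,-5,4.9,0.3,0,0,-1,0,-6.5,6.4,0.45,0,0,-1,0,-7,6.85,0.52,0,0,-1,0,-7,6.85,0.52,0,0,-1])

```text
time_s: 13.78
tcp_pos: [0.5815, -0.027, 0.1604]
ee_rot: [1.53, 1.57, 2.976]
ft_force: [-0.1, 0.6, -2.9]
grip_width: 0.15
```

Run:
```python
from h import *; from rig import r
o=r.observe(); R0=Ro.from_euler("xyz",o["ee_rot"]).as_matrix();ja=np.arctan2(R0[1,2],R0[0,2]);print("jaw",ja,R0[:,0],o["tcp_pos"],o["qvel"].round(3))
print(move(o,(.5818,-.0278,.06),down(1.443)))
import pickle
for n in ("wrist","top","side"):
  f=r.grab_frame(n); cv2.imwrite(f"pics/{n}7.png",f["pixels"][:,:,::-1]); pickle.dump(f,open(f"{n}7.pkl","wb"))
```

```text
jaw 1.445579933023434 [-4.94427528e-04  8.26940335e-05 -9.99999874e-01] [ 0.58148596 -0.02699432  0.16036014] [-0.018 -0.004 -0.007 -0.003 -0.004 -0.048]
[ 1.0036e+01 -4.6000e-02 -7.6000e-02  3.0000e-03  0.0000e+00 -1.0000e-03]
```

View pics/wrist7.png

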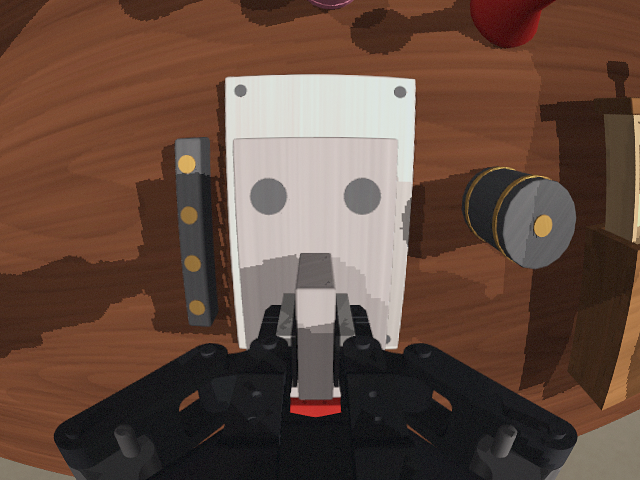

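View pics/top7.png

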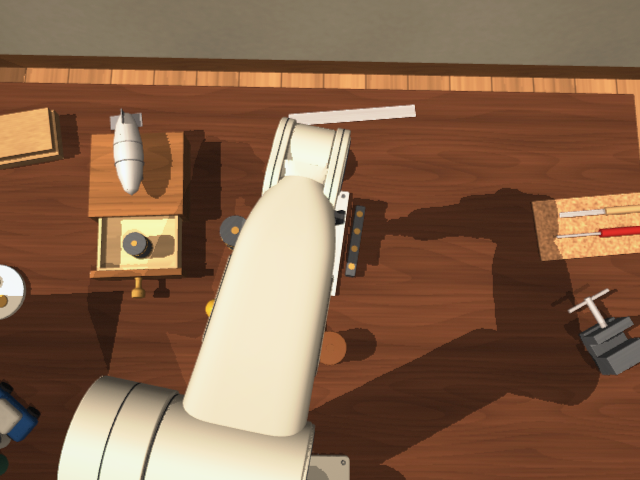

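View pics/side7.png

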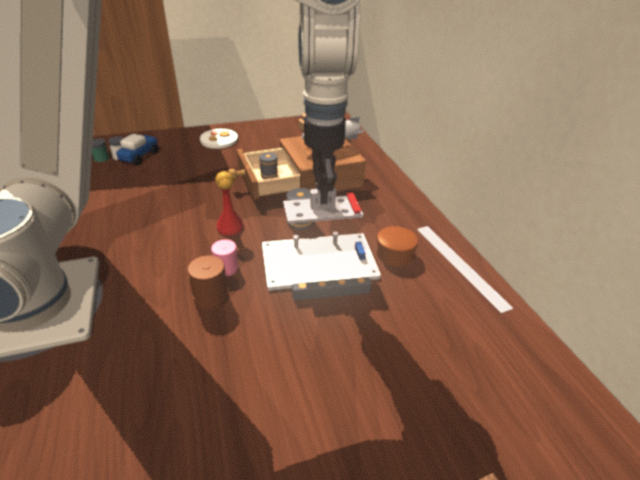

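Run:
```python
from h import *
import pickle; f=pickle.load(open("wrist7.pkl","rb"))
a=unw(f,[(226,77),(415,79)],.012)[:,:2]; b=unw(f,[(233.5,138.5),(398,138.5)],.1603-.0211+.008)[:,:2]
for q in (a,b):
    d=q[1]-q[0]; print(q,np.hypot(*d),np.arctan2(-d[0],d[1]))
# fixture by back-edge
ya=-.128
mid=a.mean(0); print("fixture ctr from wrist",tw(mid,ya,(.12,0)))
yb=-.127; print("plate ctr",tw(b.mean(0),yb,(.075,0)))
```

```text
[[ 0.45308021 -0.08186563]
 [ 0.47250923  0.06467183]] 0.14781986278864506 -0.1318185754681631
[[ 0.50529577 -0.05276107]
 [ 0.51389363  0.01584185]] 0.0691396048183707 -0.12467784442281923
fixture ctr from wrist [ 0.58181302 -0.02391499]
plate ctr [ 0.58399067 -0.02795903]
```

send_rows(steps=[3,0,0,0,0,0,-1,6,0,0,0,0,0,-1,9,0,0,0,0,0,-1,11,0,0,0,0,0,-1,12,0,0,0,0,0,-1])

```text
time_s: 14.55
tcp_pos: [0.581, -0.028, 0.0393]
ee_rot: [1.533, 1.569, 2.977]
ft_force: [0.5, 0.0, -2.9]
grip_width: 0.153
```

send_rows(steps=[0.2,0,0,0,0,0,-1,0.4,0,0,0,0,0,-1,0.5,0,0,0,0,0,-1,0.5,0,0,0,0,0,-1,0.5,0,0,0,0,0,-1])

```text
time_s: 15.18
tcp_pos: [0.5817, -0.0276, 0.0356]
ee_rot: [-1.672, 1.57, -0.228]
ft_force: [-0.3, -0.3, -1.9]
grip_width: 0.156
```

send_rows(steps=[0.1,0,0,0,0,0,-1,0.15,0,0,0,0,0,-1,0.2,0,0,0,0,0,-1,0.2,0,0,0,0,0,-1,0.2,0,0,0,0,0,-1])

```text
time_s: 15.8
tcp_pos: [0.5816, -0.0276, 0.0333]
ee_rot: [-2.248, 1.571, -0.804]
ft_force: [-0.2, -0.5, -3.3]
grip_width: 0.154
```

send_rows(steps=[0.1,0,0,0,0,0,-1,0.15,0,0,0,0,0,-1,0.15,0,0,0,0,0,-1,0.15,0,0,0,0,0,-1,0.15,0,0,0,0,0,-1])

```text
time_s: 16.42
tcp_pos: [0.5817, -0.0276, 0.0331]
ee_rot: [-1.723, 1.57, -0.279]
ft_force: [-4.3, 0.3, 10.5]
grip_width: 0.156
```

send_rows(steps=[-0.1,0,0,0,0,0,-0.4,-0.1,0,0,0,0,0,-0.4,-0.1,0,0,0,0,0,-1,-0.1,0,0,0,0,0,-1,-0.1,0,0,0,0,0,-1], grip_force=20)

```text
time_s: 17.05
tcp_pos: [0.5818, -0.0276, 0.0328]
ee_rot: [-1.477, 1.57, -0.033]
ft_force: [0.4, -0.5, 2.3]
grip_width: 0.163
```

Run:
```python
from h import *; from rig import r
o=r.observe(); R0=Ro.from_euler("xyz",o["ee_rot"]).as_matrix();print(o["tcp_pos"],o["ft_force"],o["moment"],o["grip_width"],np.arctan2(R0[1,2],R0[0,2]))
f=r.grab_frame("wrist"); cv2.imwrite("pics/w8.png",f["pixels"][:,:,::-1])
```

```text
[ 0.58177291 -0.02756927  0.03284359] [ 0.39435092 -0.52760798  2.26292636] [ 0.01506215 -0.0101726   0.01868625] 0.16269967987478362 1.4439858871195175
```

View pics/w8.png

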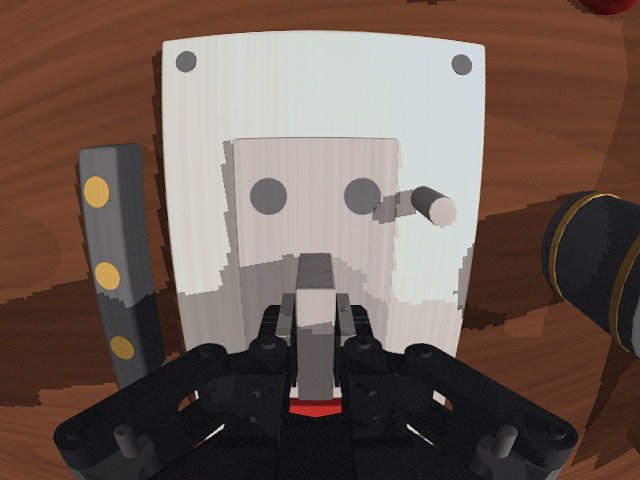

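send_rows(steps=[0,0,0.15,0,0,0,-1,0,0,0.3,0,0,0,-1,0,0,0.45,0,0,0,-1,0,0,0.6,0,0,0,-1,0,0,0.6,0,0,0,-1])

```text
time_s: 17.73
tcp_pos: [0.5824, -0.0214, 0.0328]
ee_rot: [-0.611, 1.571, 0.833]
ft_force: [0.1, -1.7, 2.1]
grip_width: 0.161
```

send_rows(steps=[0,0,0.1,0,0,0,-1,0,0,0.15,0,0,0,-1,0,0,0.2,0,0,0,-1,0,0,0.2,0,0,0,-1,0,0,0.2,0,0,0,-1])

```text
time_s: 18.35
tcp_pos: [0.5826, -0.0199, 0.0328]
ee_rot: [3.135, 1.57, -1.704]
ft_force: [0.3, -4.7, 2.9]
grip_width: 0.158
```

Run:
```python
from h import *; from rig import r
o=r.observe(); print(o["ft_force"],o["moment"])
f=r.grab_frame("wrist"); cv2.imwrite("pics/w9.png",f["pixels"][:,:,::-1])
cv2.imwrite("pics/w9c.png",cv2.resize(f["pixels"][120:320,340:480,::-1],None,fx=3,fy=3,interpolation=cv2.INTER_CUBIC))
```

```text
[ 0.2566539  -4.73985829  2.88524224] [-0.97367314  0.24685733  0.00840854]
```

View pics/w9c.png

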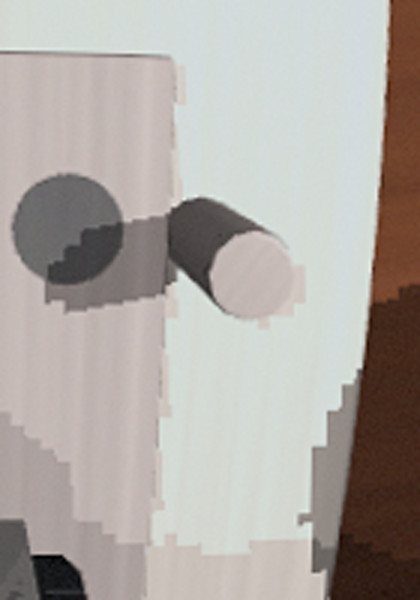

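send_rows(steps=[0,0,0.05,0,0,0,-1,0,0,0.1,0,0,0,-1,0,0,0.1,0,0,0,-1,0,0,0.1,0,0,0,-1,0,0,0.1,0,0,0,-1])

```text
time_s: 19.02
tcp_pos: [0.5826, -0.0197, 0.0329]
ee_rot: [3.091, 1.569, -1.75]
ft_force: [-1.9, -7.9, 3.6]
grip_width: 0.158
```

send_rows(steps=[0,-0.1,0,0,0,0,-1,0,-0.2,0,0,0,0,-1,0,-0.3,0,0,0,0,-1,0,-0.4,0,0,0,0,-1,0,-0.5,0,0,0,0,-1])

```text
time_s: 19.65
tcp_pos: [0.5843, -0.0199, 0.0328]
ee_rot: [1.956, 1.565, -2.884]
ft_force: [-17.6, -8.2, 14.4]
grip_width: 0.161
```

send_rows(steps=[0,-0.05,0,0,0,0,-1,0,-0.1,0,0,0,0,-1,0,-0.1,0,0,0,0,-1,0,-0.1,0,0,0,0,-1,0,-0.1,0,0,0,0,-1])

```text
time_s: 20.27
tcp_pos: [0.5854, -0.0201, 0.0328]
ee_rot: [1.962, 1.565, -2.878]
ft_force: [-15.0, -7.6, 13.9]
grip_width: 0.163
```

Run:
```python
from h import *; from rig import r
o=r.observe(); R0=Ro.from_euler("xyz",o["ee_rot"]).as_matrix(); print(o["ft_force"],o["moment"],o["tcp_pos"],np.arctan2(R0[1,2],R0[0,2]),tw([0,0],.128,o["ft_force"][:2]))
```

```text
[-14.99792764  -7.63636407  13.85306207] [-1.61361913  2.85877205 -0.02232069] [ 0.58538106 -0.02006584  0.03275227] 1.4431556253881184 [-13.90044459  -9.48838922]
```

Run:
```python
from h import *; from rig import r
f=r.grab_frame("wrist"); cv2.imwrite("pics/w10.png",f["pixels"][:,:,::-1])
s=r.grab_frame("side"); 
cv2.imwrite("pics/s10.png",cv2.resize(s["pixels"][210:310,240:400,::-1],None,fx=5,fy=5,interpolation=cv2.INTER_CUBIC))
```

```text
(no output)
```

View pics/w10.png

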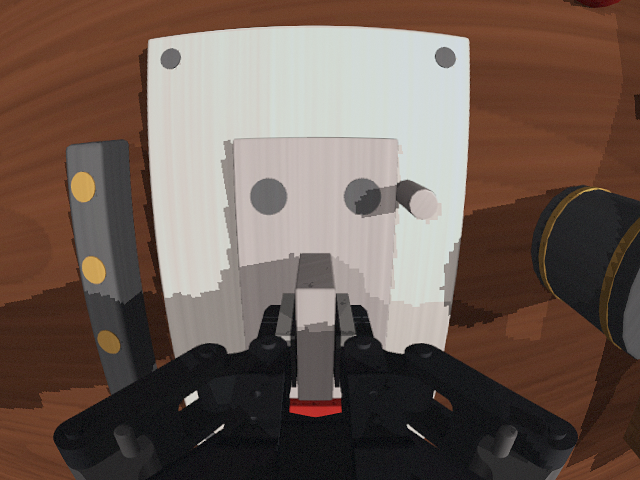

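View pics/s10.png

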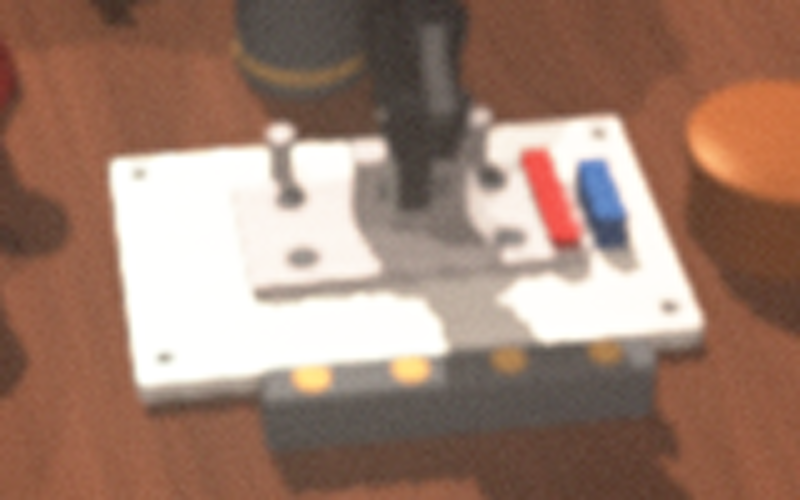

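send_rows(steps=[-0.05,0,-0.05,0,0,0,-1,-0.1,0,-0.08,0,0,0,-1,-0.1,-0.05,-0.08,0,0,0,-1,-0.1,-0.1,-0.08,0,0,0,-1,-0.1,-0.1,-0.08,0,0,0,-1])

```text
time_s: 21.0
tcp_pos: [0.5878, -0.0204, 0.0329]
ee_rot: [1.769, 1.567, -3.071]
ft_force: [-5.6, -5.3, 1.5]
grip_width: 0.159
```

Run:
```python
from h import *; from rig import r
o=r.observe(); R0=Ro.from_euler("xyz",o["ee_rot"]).as_matrix(); print(o["ft_force"],o["moment"],o["tcp_pos"],R0[:,0],tw([0,0],.128,o["ft_force"][:2]))
```

```text
[-5.60010805 -5.34084746  1.46383354] [-1.11709108  1.02771303 -0.04046037] [ 0.58775627 -0.02043132  0.03292196] [-3.92805563e-03 -2.78731699e-04 -9.99992246e-01] [-4.87253133 -6.01201299]
```

send_rows(steps=[0,-0.05,0,0,0,0,-1,0,-0.1,0,0,0,0,-1,0,-0.15,0,0,0,0,-1,0,-0.2,0,0,0,0,-1,0,-0.2,0,0,0,0,-1])

```text
time_s: 21.62
tcp_pos: [0.5892, -0.0206, 0.0329]
ee_rot: [1.746, 1.566, -3.094]
ft_force: [-7.1, -3.9, 3.3]
grip_width: 0.157
```

Run:
```python
from h import *; from rig import r
o=r.observe(); R0=Ro.from_euler("xyz",o["ee_rot"]).as_matrix(); print(o["ft_force"],o["moment"],o["tcp_pos"],R0[:,0],tw([0,0],.128,o["ft_force"][:2]))
s=r.grab_frame("side"); 
cv2.imwrite("pics/s11.png",cv2.resize(s["pixels"][210:310,240:400,::-1],None,fx=5,fy=5,interpolation=cv2.INTER_CUBIC))
```

```text
[-7.11445175 -3.88584985  3.27128392] [-1.04170445  1.46656441 -0.11608806] [ 0.58922706 -0.02061019  0.03294732] [-4.79322234e-03 -2.30666276e-04 -9.99988486e-01] [-6.560218   -4.76222558]
```

View pics/s11.png

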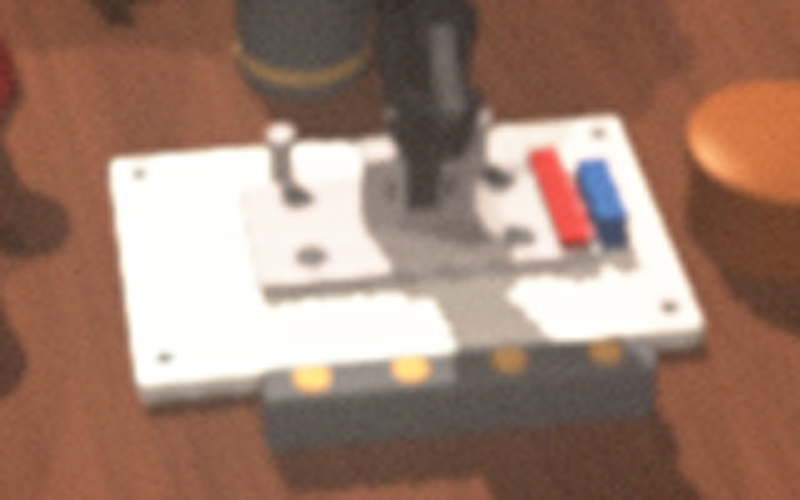

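send_rows(steps=[0,-0.05,0,0,0,0,-1,0,-0.1,0,0,0,0,-1,0,-0.15,0,0,0,0,-1,0,-0.2,0,0,0,0,-1,0,-0.2,0,0,0,0,-1])

```text
time_s: 22.3
tcp_pos: [0.5893, -0.0206, 0.0329]
ee_rot: [1.683, 1.563, 3.127]
ft_force: [-17.7, -4.0, 8.3]
grip_width: 0.158
```

send_rows(steps=[0,-0.05,0,0,0,0,-1,0,-0.1,0,0,0,0,-1,0,-0.15,0,0,0,0,-1,0,-0.2,0,0,0,0,-1,0,-0.2,0,0,0,0,-1])

```text
time_s: 22.92
tcp_pos: [0.5894, -0.0206, 0.0327]
ee_rot: [1.663, 1.559, 3.107]
ft_force: [-24.9, -4.2, 12.9]
grip_width: 0.159
```

Run:
```python
from h import *; from rig import r
o=r.observe(); R0=Ro.from_euler("xyz",o["ee_rot"]).as_matrix(); print(o["ft_force"],o["moment"],o["tcp_pos"],R0[:,0],tw([0,0],.128,o["ft_force"][:2]),np.arctan2(R0[1,2],R0[0,2]))
s=r.grab_frame("side"); 
cv2.imwrite("pics/s12.png",cv2.resize(s["pixels"][210:310,240:400,::-1],None,fx=5,fy=5,interpolation=cv2.INTER_CUBIC))
f=r.grab_frame("wrist"); cv2.imwrite("pics/w12.png",f["pixels"][:,:,::-1])
```

```text
[-24.88755399  -4.22424102  12.94018878] [-0.78600512  4.60323568 -0.10319685] [ 0.589385   -0.0205911   0.03273775] [-1.16133822e-02  4.04256753e-04 -9.99932481e-01] [-24.14472578  -7.36659846] 1.443689429072196
```

View pics/s12.png

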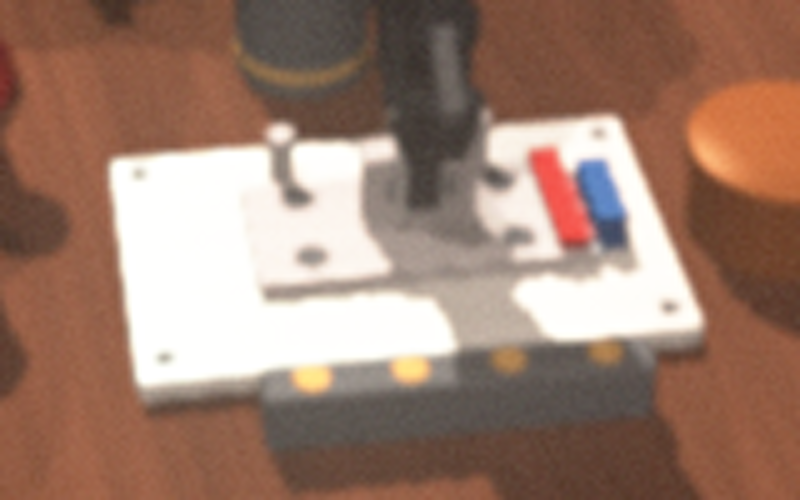

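View pics/w12.png

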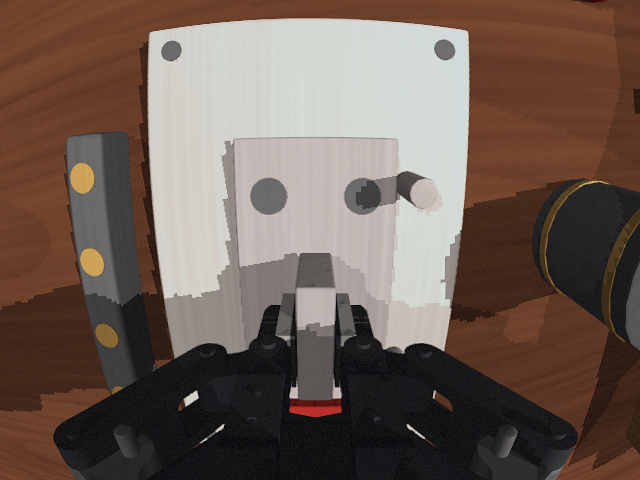

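send_rows(steps=[0,0.1,0,0,0,0,-1,0,0.2,0,0,0,0,-1,0,0.3,0.1,0,0,0,-1,0,0.35,0.2,0,0,0,-1,0,0.35,0.2,0,0,0,-1])

```text
time_s: 23.65
tcp_pos: [0.5894, -0.0203, 0.033]
ee_rot: [2.225, 1.564, -2.616]
ft_force: [-10.7, -13.2, 5.4]
grip_width: 0.164
```

Run:
```python
from h import *; from rig import r
o=r.observe(); R0=Ro.from_euler("xyz",o["ee_rot"]).as_matrix(); print(o["ft_force"],o["moment"],o["tcp_pos"],R0[:,0],tw([0,0],.128,o["ft_force"][:2]),np.arctan2(R0[1,2],R0[0,2]))
```

```text
[-10.71714494 -13.21868413   5.39476186] [-2.72175624  2.29980717 -0.11296439] [ 0.58942921 -0.02027845  0.03299848] [-0.00590887 -0.00343007 -0.99997666] [ -8.9420948  -14.47859614] 1.4424954955019091
```

send_rows(steps=[0,0,0,0,0,0,-0.35,0,0,0,0,0,0,-0.35,0,0,0,0,0,0,-0.35,0,0,0,0,0,0,-0.35,0,0,0,0,0,0,-0.35])

```text
time_s: 24.28
tcp_pos: [0.5924, -0.0185, 0.0338]
ee_rot: [-0.627, 1.571, 0.818]
ft_force: [-0.1, -0.7, -0.6]
grip_width: 0.323
```

Run:
```python
from h import *; from rig import r
o=r.observe(); R0=Ro.from_euler("xyz",o["ee_rot"]).as_matrix(); print(o["ft_force"],o["moment"],o["tcp_pos"],R0[:,0],o["grip_width"])
f=r.grab_frame("wrist"); cv2.imwrite("pics/w13.png",f["pixels"][:,:,::-1])
```

```text
[-0.14003354 -0.66900405 -0.63249353] [ 0.08582008 -0.01716519  0.01435258] [ 0.59239053 -0.01849469  0.0337865 ] [ 1.05349620e-04  1.12369633e-04 -9.99999988e-01] 0.32264237828745534
```

View pics/w13.png

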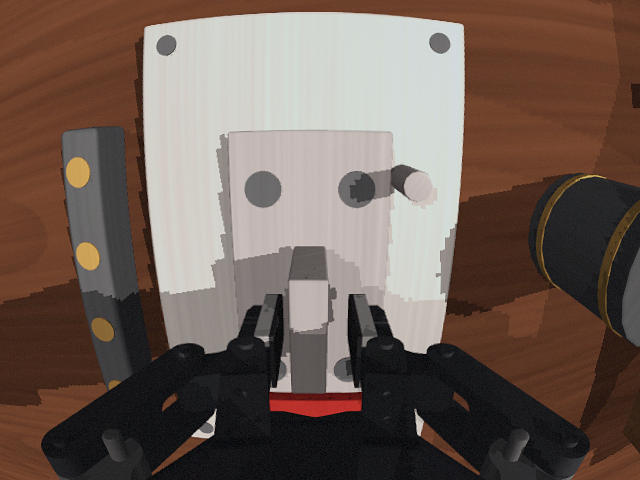

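send_rows(steps=[0,0,0.2,0,0,0,-0.35,0,0,0.4,0,0,0,-0.35,0,0,0.55,0,0,0,-0.35,0,0,0.55,0,0,0,-0.35,0,0,0.55,0,0,0,-0.35])

```text
time_s: 24.95
tcp_pos: [0.5929, -0.014, 0.0339]
ee_rot: [-3.09, 1.569, -1.647]
ft_force: [-1.1, -5.5, 2.2]
grip_width: 0.323
```

Run:
```python
from h import *; from rig import r
o=r.observe(); R0=Ro.from_euler("xyz",o["ee_rot"]).as_matrix(); print(o["ft_force"],o["moment"],o["tcp_pos"],R0[:,0],o["grip_width"])
```

```text
[-1.08819294 -5.53537957  2.1852088 ] [-1.06277505  0.22120423 -0.03442477] [ 0.59294275 -0.01404947  0.03392201] [-1.42264889e-04 -1.86215582e-03 -9.99998256e-01] 0.32281831465437144
```

send_rows(steps=[0,0,0.1,0,0,0,-0.35,0,0,0.1,0,0,0,-0.35,0,0,0,0,0,0,-0.35,0,0,-0.5,0,0,0,-0.35,0,0,-0.8,0,0,0,-0.3])

```text
time_s: 25.58
tcp_pos: [0.592, -0.0212, 0.0337]
ee_rot: [0.011, 1.57, 1.455]
ft_force: [-0.3, -0.3, 0.4]
grip_width: 0.35
```

send_rows(steps=[0,0,0,0,0,0,-0.2,-1,0,0,0,0,0,-0.2,-4,0,0,0,0,0,-0.2,-8,0,0,0,0,0,-0.2,-12,0,0,0,0,0,-0.2])

```text
time_s: 26.2
tcp_pos: [0.5919, -0.0209, 0.1557]
ee_rot: [-1.239, 1.57, 0.205]
ft_force: [0.8, -0.3, -0.3]
grip_width: 0.402
```

send_rows(steps=[-2,1,0,0,0,0,-0.2,-4,4,0,0,0,0,-0.2,-6,8,0,0,0,0,-0.2,-6,12,0,0,0,0,-0.2,-6,14,0,0,0,0,-0.2])

```text
time_s: 26.82
tcp_pos: [0.4514, -0.0029, 0.215]
ee_rot: [-1.561, 1.569, -0.116]
ft_force: [1.1, -0.5, -0.5]
grip_width: 0.399
```

Run:
```python
from h import *; from rig import r
import pickle
for n in ("wrist","top","side"):
  f=r.grab_frame(n); cv2.imwrite(f"pics/{n}14.png",f["pixels"][:,:,::-1]); pickle.dump(f,open(f"{n}14.pkl","wb"))
s=f["pixels"]
cv2.imwrite("pics/s14.png",cv2.resize(s[210:310,240:400,::-1],None,fx=5,fy=5,interpolation=cv2.INTER_CUBIC))
```

```text
(no output)
```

View pics/wrist14.png

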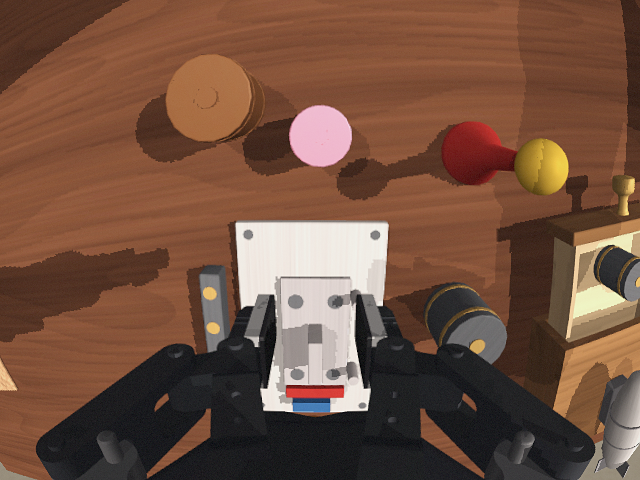

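View pics/top14.png

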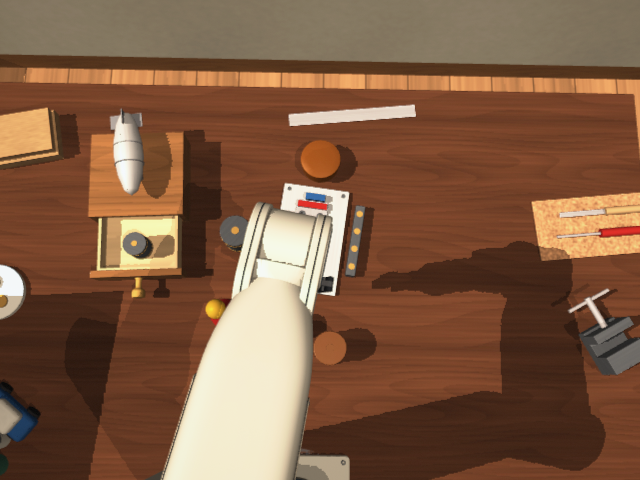

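View pics/s14.png

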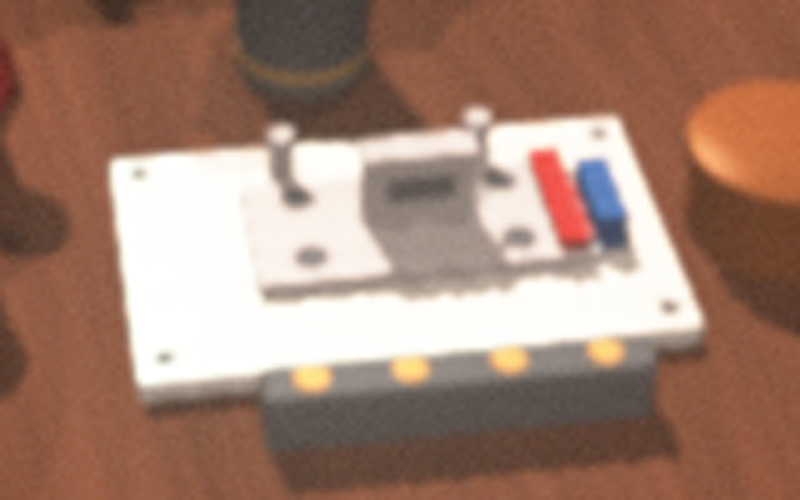

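send_rows(steps=[0,-4,0,0,0,0,-0.2,0,-9,0,0,0,0,-0.2,0,-14,0,0,0,0,-0.2,0,-18,0,0,0,0,-0.2,4,-20,0,0,0,0,-0.2])

```text
time_s: 27.6
tcp_pos: [0.6559, -0.0294, 0.1747]
ee_rot: [-1.609, 1.565, -0.165]
ft_force: [-0.3, -0.5, -1.1]
grip_width: 0.396
```

send_rows(steps=[0,0,0,0,0,0,-0.2,0,0,0,0,0,0,-0.2,0,0,0,0,0,0,-0.2,0,0,0,0,0,0,-0.2,0,0,0,0,0,0,-0.2])

```text
time_s: 28.22
tcp_pos: [0.6514, -0.0287, 0.1747]
ee_rot: [-1.604, 1.57, -0.16]
ft_force: [0.2, 0.8, 1.0]
grip_width: 0.396
```

Run:
```python
from h import *; from rig import r
import pickle
f=r.grab_frame("wrist"); cv2.imwrite("pics/w15.png",f["pixels"][:,:,::-1]); pickle.dump(f,open("w15.pkl","wb"))
```

```text
(no output)
```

View pics/w15.png

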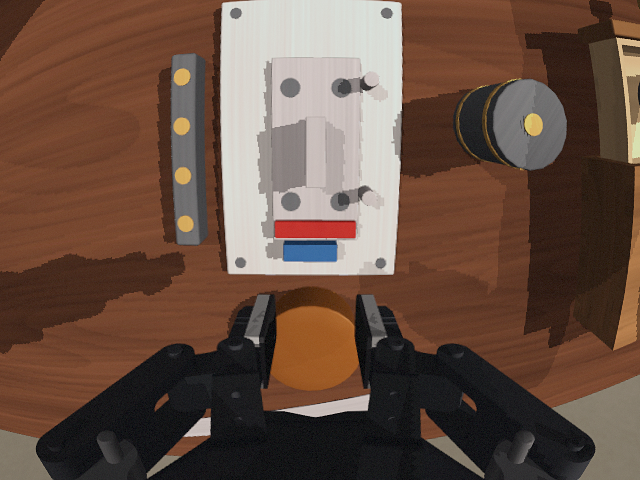

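Run:
```python
from h import *
import pickle
f=pickle.load(open("w15.pkl","rb"))
cv2.imwrite("pics/w15c.png",cv2.resize(f["pixels"][45:275,260:400,::-1],None,fx=2.6,fy=2.6,interpolation=cv2.INTER_CUBIC))
cv2.imwrite("pics/w15d.png",cv2.resize(f["pixels"][205:275,260:360,::-1],None,fx=8,fy=8,interpolation=cv2.INTER_CUBIC))
cv2.imwrite("pics/w15e.png",cv2.resize(f["pixels"][55:215,335:395,::-1],None,fx=3.7,fy=3.7,interpolation=cv2.INTER_CUBIC))
```

```text
(no output)
```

View pics/w15d.png

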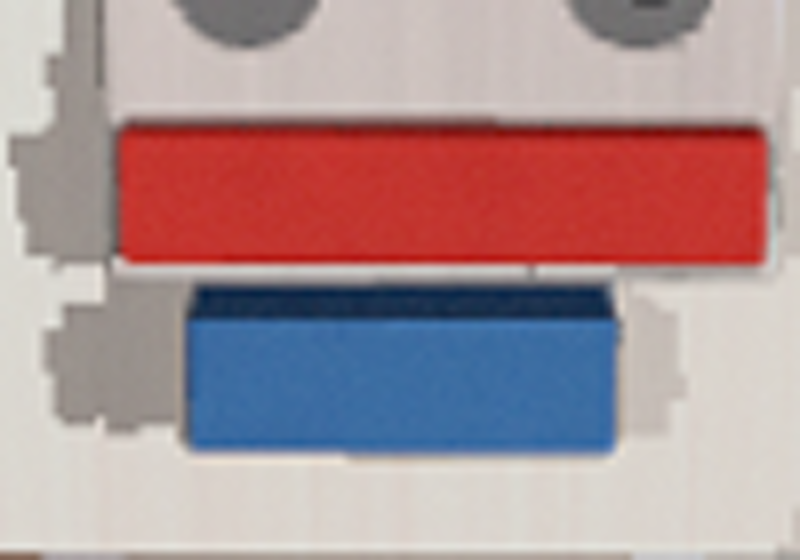

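View pics/w15e.png

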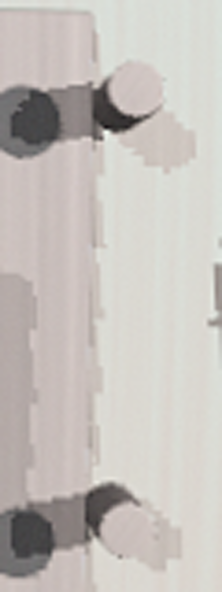

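Run:
```python
from h import *
import pickle
f=pickle.load(open("w15.pkl","rb"))
im=np.ascontiguousarray(f["pixels"][:,:,::-1])
w=unw(f,[(222,1.5),(402,3.5),(395.5,274),(228,273.5)],.012)
t,y,res=fit([(-.12,-.075),(-.12,.075),(.12,.075),(.12,-.075)],w);print(t,y,res)
P=lambda l,z: projw(f,[[*tw(t,y,q),z] for q in l])
sc=4; x0,y0=255,45
big=cv2.resize(im[y0:280,x0:400],None,fx=sc,fy=sc,interpolation=cv2.INTER_CUBIC)
def poly(l,z,c):
    # densify
    l=np.array(l);d=np.vstack([np.linspace(l[i],l[(i+1)%len(l)],10) for i in range(len(l))])
    q=((P(d,z)-[x0,y0]+.5)*sc-.5); cv2.polylines(big,[np.round(q).astype(int)],True,c,1)
poly([(.085,-.035),(.085,.039),(-.065,.039),(-.065,-.031)] and [(.085,-.031),(.085,.039),(-.065,.039),(-.065,-.031)],.020,(0,160,0))
poly([(.085,-.022),(.085,.022),(.100,.022),(.100,-.022)],.032,(0,255,255))
th=np.linspace(0,2*np.pi,24)
for xx in (-.045,.045): poly(np.c_[xx+.006*np.cos(th),.045+.006*np.sin(th)],.042,(255,0,255))
cv2.imwrite("pics/ov.png",big[:, :][:940]);print(big.shape)
cv2.imwrite("pics/ov1.png",cv2.resize(big[640:940],None,fx=1.3,fy=1.3)); cv2.imwrite("pics/ov2.png",big[0:590])
```

```text
[ 0.58108895 -0.02362513] -0.13047168222891684 [5.51222611e-05 2.09649818e-03 1.32259874e-03 9.14499073e-04]
(940, 580, 3)
```

View pics/ov1.png

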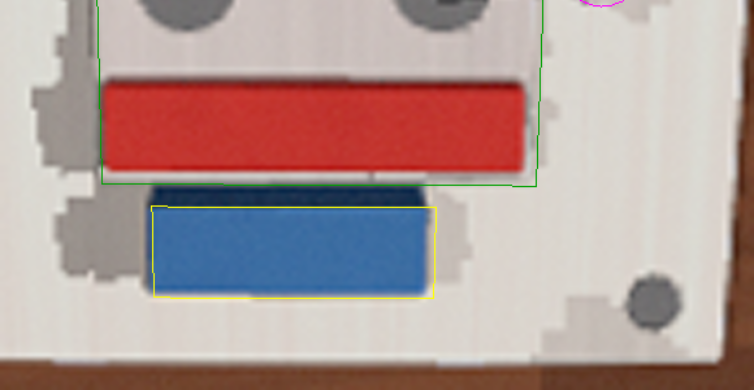

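View pics/ov2.png

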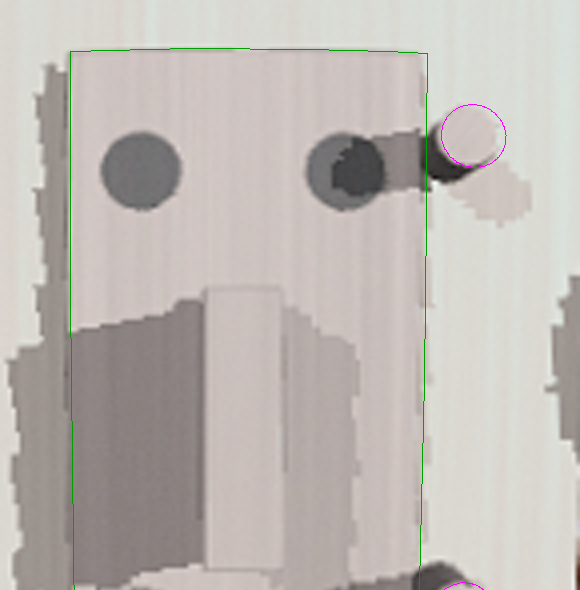

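Run:
```python
from h import *; from rig import r
o=r.observe()
p=tw((.5812,-.0236),-.129,(-.09,.004));print(p,move(o,(*p,.016),down(1.442)))
```

```text
[ 0.49246238 -0.00805541] [ 1.5833e+01  1.6048e+01  3.7000e-02  2.0000e-03 -0.0000e+00  1.0000e-03]
```

send_rows(steps=[0,4,0,0,0,0,-1,0,8,0,0,0,0,-1,0,12,0,0,0,0,-1,0,15,0,0,0,0,-1,0,16,0,0,0,0,-1])

```text
time_s: 28.9
tcp_pos: [0.4916, -0.0082, 0.1744]
ee_rot: [-1.643, 1.57, -0.199]
ft_force: [-0.4, -0.3, -0.4]
grip_width: -0.002
```

send_rows(steps=[3,0,0,0,0,0,-1,7,0,0,0,0,0,-1,11,0,0,0,0,0,-1,13,0,0,0,0,0,-1,13,0,0,0,0,0,-1])

```text
time_s: 29.52
tcp_pos: [0.4926, -0.0085, 0.0426]
ee_rot: [1.505, 1.568, 2.949]
ft_force: [-0.9, -0.1, -0.3]
grip_width: -0.004
```

Run:
```python
from h import *; from rig import r
o=r.observe()
p=tw((.5812,-.0236),-.129,(-.09,.004));print(o["tcp_pos"],o["grip_width"],move(o,(*p,.016),down(1.442)))
s=r.grab_frame("side")["pixels"]
cv2.imwrite("pics/s16.png",cv2.resize(s[200:310,240:400,::-1],None,fx=5,fy=5,interpolation=cv2.INTER_CUBIC))
```

```text
[ 0.49262265 -0.00847357  0.04260471] -0.0041407367459808326 [ 2.661e+00  1.500e-02  3.900e-02  2.000e-03  0.000e+00 -3.000e-03]
```

View pics/s16.png

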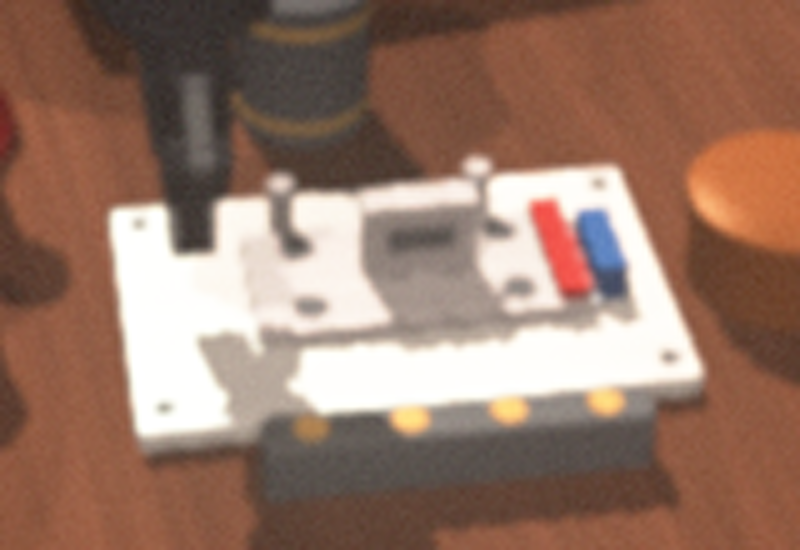

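send_rows(steps=[1,0,0,0,0,0,-1,2,0,0,0,0,0,-1,2.5,0,0,0,0,0,-1,2.5,-0.3,0,0,0,0,-1,2.5,-0.5,0,0,0,0,-1])

```text
time_s: 30.2
tcp_pos: [0.4982, -0.0092, 0.019]
ee_rot: [-1.632, 1.57, -0.188]
ft_force: [0.1, -0.0, -0.3]
grip_width: -0.003
```

send_rows(steps=[0,-0.2,0,0,0,0,-1,0,-0.4,0,0,0,0,-1,0,-0.6,0,0,0,0,-1,0,-0.7,0,0,0,0,-1,0,-0.7,0,0,0,0,-1])

```text
time_s: 30.82
tcp_pos: [0.5048, -0.01, 0.0188]
ee_rot: [2.756, 1.571, -2.083]
ft_force: [-0.3, -0.0, -0.5]
grip_width: 0.0
```

send_rows(steps=[0.3,0,0,0,0,0,-1,0.3,-0.05,0,0,0,0,-1,0.3,-0.1,0,0,0,0,-1,0.3,-0.15,0,0,0,0,-1,0.3,-0.2,0,0,0,0,-1])

```text
time_s: 31.45
tcp_pos: [0.5057, -0.0101, 0.0156]
ee_rot: [1.605, 1.569, 3.049]
ft_force: [-6.7, 0.2, 2.8]
grip_width: 0.001
```

send_rows(steps=[0,-0.05,0,0,0,0,-1,0,-0.1,0,0,0,0,-1,0,-0.15,0,0,0,0,-1,0,-0.2,0,0,0,0,-1,0,-0.2,0,0,0,0,-1])

```text
time_s: 32.08
tcp_pos: [0.5058, -0.0101, 0.0154]
ee_rot: [1.612, 1.566, 3.056]
ft_force: [-13.4, 0.3, 8.1]
grip_width: 0.0
```

send_rows(steps=[0,0.3,0,0,0,0,-1,0,0.8,0,0,0,0,-1,-1,1.2,0,0,0,0,-1,-5,1.5,0,0,0,0,-1,-10,1.5,0,0,0,0,-1])

```text
time_s: 32.7
tcp_pos: [0.4931, -0.0085, 0.117]
ee_rot: [1.453, 1.57, 2.897]
ft_force: [0.4, 0.3, 0.7]
grip_width: 0.001
```

send_rows(steps=[-3,-3,0,0,0,0,-1,-6,-7,0,0,0,0,-1,-6,-11,0,0,0,0,-1,-6,-14,0,0,0,0,-1,-6,-16,0,0,0,0,-1])

```text
time_s: 33.33
tcp_pos: [0.6537, -0.029, 0.1763]
ee_rot: [-1.553, 1.57, -0.109]
ft_force: [-0.3, -0.2, 0.2]
grip_width: 0.001
```

send_rows(steps=[0,0,0,0,0,0,-1,0,0,0,0,0,0,-1,0,0,0,0,0,0,-1,0,0,0,0,0,0,-1,0,0,0,0,0,0,-1])

```text
time_s: 33.95
tcp_pos: [0.6523, -0.0288, 0.1761]
ee_rot: [-1.494, 1.571, -0.05]
ft_force: [-0.7, -0.9, 0.4]
grip_width: -0.001
```

Run:
```python
from h import *; from rig import r
import pickle
o=r.observe();print(o["tcp_pos"],o["ft_force"])
f=r.grab_frame("wrist"); cv2.imwrite("pics/w17.png",f["pixels"][:,:,::-1]); pickle.dump(f,open("w17.pkl","wb"))
g=r.grab_frame("top"); cv2.imwrite("pics/t17.png",g["pixels"][:,:,::-1])
```

```text
[ 0.65227905 -0.02877646  0.17607208] [-0.73912789 -0.89155526  0.35165625]
```

View pics/w17.png

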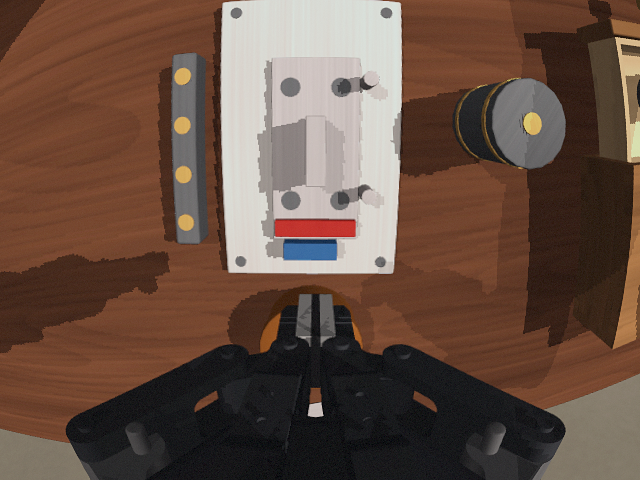

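Run:
```python
import pickle,cv2,numpy as np
f=pickle.load(open("w17.pkl","rb"));im=f["pixels"][:,:,::-1]
a=cv2.resize(im[60:110,335:395],None,fx=9,fy=9,interpolation=cv2.INTER_CUBIC)
b=cv2.resize(im[175:225,335:395],None,fx=9,fy=9,interpolation=cv2.INTER_CUBIC)
c=np.vstack([a[:290],b[:290]])
g=cv2.convertScaleAbs(c,alpha=1.8,beta=-170); cv2.imwrite("pics/dw.png",g)
```

```text
(no output)
```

View pics/dw.png

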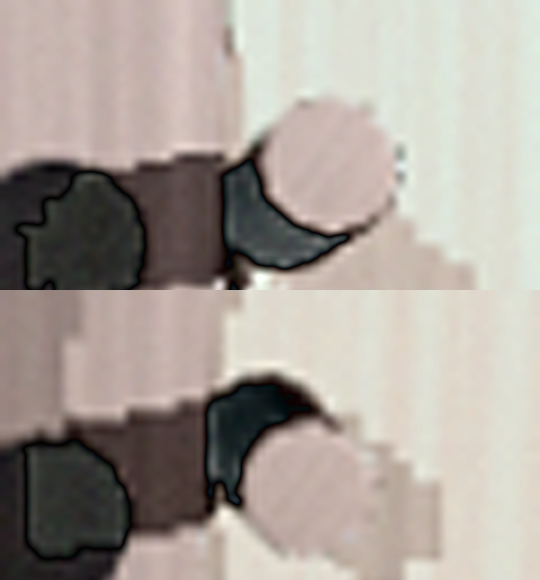

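View pics/t17.png

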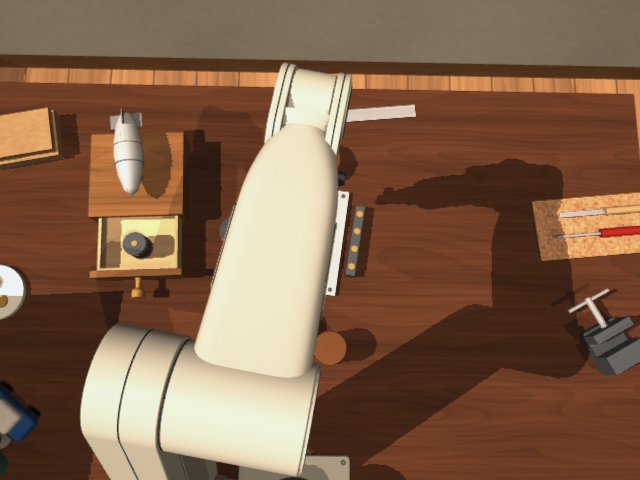

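Run:
```python
from rig import r
print(r.close_job(), r.observe()["time_s"])
```

```text
the job is handed in; nothing more can be done
the job is handed in; nothing more can be done
```

I finished the job and handed it in at about 34 s of the 72 s allowed. `close_job` reported no verdict.

**Barrel:** I took the smaller brass-banded barrel off the fixture and stood it in the open drawer. The final top view shows it upright there, well clear of the drawer walls.

**Plate:** I gripped the chassis plate by its rib, laid it flat with the red end towards the stop, and pushed it against the dowels and then the stop.
- **Stop:** The first push towards it met extra friction from pressing down, so I eased off and pushed again. It then stood firm: the force rose to about 25 N with almost no movement. After letting go, I pushed the rear edge once more with the closed fingers. It met about 13 N and moved only 0.1 mm.
- **Dowels:** I also nudged the rib from one side with the jaws open, at 5.5 N or a little more. The plate pushed back firmly.

**Last checks:**
- **Wrist view:** The plate edge meets both dowels and the red end meets the stop. An outline of the fully-home position matched the plate to within about 1 pixel (0.8 mm), so the images cannot rule out a smaller gap. Below that, I am relying on the forces.
- **Bystanders:** I did not touch any of them on purpose. In the last images the zeppelin and dark bar look unmoved. The tin and the ball stand were partly or wholly hidden by the arm in those, but looked unmoved in earlier views.
- **Gripper:** It is clear of everything, at a height of about 0.18 m.

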